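Fit the snap ring on the mill's gear shaft

TASK

The rolling mill's gear plate lies on the bench: fit the snap ring that keeps the big gear on its stub shaft. Take the circlip pliers from their block, spread the ring by its two eyes (no wider than it needs, or it is bent for good; do not handle it with the fingers), carry it over the shaft end down onto the brass washer and let it close all round into the groove. Then stand the pliers back in their slot and leave the other things on the bench where they are.

Things in the scene. Friction and masses are not known exactly. Their poses are not given: they have to be found in the camera images.
- pliers: External circlip pliers, dark steel, 172 mm, standing nose down in the block. Origin: midway between the black grips, where to grasp; z up, y from grip to grip, x across the 16 mm wide grips. Slack, the grips are 66 mm wide over all (widest 6 mm above the origin; they end 20 mm above it) and narrow downwards. Pivot 80 mm, tips 152 mm below the origin; shoulders for the block 74 mm below. 180 g.
- plier_squeeze (a joint): Angle of the pliers (rad): 0 slack, 0.56 at most; 88 mm of squeeze at the grips per rad. Squeezing spreads the tips: two upright round pins, 4 mm thick, 9 mm long, with rounded ends, centres 13 mm apart when slack, plus 0.75 mm per mm of squeeze. The return spring pushes with 9 N when slack (21 N with the ring spread), so keep the grips squeezed to hold them; held lightly they can swing in the hand.
- snapring: Spring-steel snap ring, 4 mm thick, 62 mm across, open at the front with an eye at each end, lying flat on the bench. Origin: its centre at mid-thickness, moving with the half that bears eye_a; x (when closed) towards the gap, z up. About 35 g. On the tips it may tip a little; pressed hard by the eyes on the washer it tips.
- ring_spread (a joint): Opening of the ring (rad): 0 closed. Clears the shaft end by 0.5 mm all round at 0.25, 1.5 mm at 0.35; bent for good beyond 0.46. Takes 6 N at each eye to start and 13 N at 0.35; springs shut. Eye centres move apart by 60 mm per rad.
- eye_a (a point): Centre of one eye's hole, mid-thickness. Hole 8 mm, eye 14 mm across. Closed: 31.7 mm ahead of the ring's centre, 9.1 mm to its +y side, so eyes 18.2 mm apart; pins 15 to 21 mm apart enter both freely.
- eye_b (a point): Centre of the other eye's hole, likewise on the -y side.
- ring_back (a point): Point of the ring opposite the gap, mid-width and mid-thickness: the ring bends here. The circle's centre is 28.5 mm from it towards the midpoint of the eyes, when closed and when spread; the midpoint of the eyes 60 mm when closed, 57.5 mm at 0.35, so the hand has to follow outwards as the ring closes.
- gearplate: Green cast plate of the mill on two battens, fixed, 220 x 130 mm, with a 106 mm gear round its origin and a 54 mm pinion 82 mm along its +x; oiled. Origin on the shaft axis under the battens; z up.
- shaft_top (a point): Centre of the upright stub shaft's end face. Shaft 50 mm thick with a 2 mm chamfer; the end land reaches 8 mm down, then the groove; nothing on the plate is higher.
- groove (a point): On the shaft axis at mid-height of the groove, 11 mm below the end face. Groove 6 mm wide, 46 mm at its floor. Its lower edge, 3 mm below this point, is the top of the brass washer (55 mm across; the eyes stand out beyond it); around the washer the gear lies 8 mm deeper.
- plierblock: Hardwood tool block, fixed, 100 (x) x 110 (y) x 88 mm. Origin under its centre, z up. A pair of small flat-nose pliers and three punches stand in its +x half, 60 mm proud of its top, and stay there: lift clear of them.
- slot_mouth (a point): Centre of the mouth of the circlip pliers' slot in the block's top: 16 mm along the block's x, 37 mm along its y (the pliers' y), through to the bench. The pliers' jaws are 10 mm thick and, squeezed by 7 mm, 28 mm wide. The pliers' origin stands 74 mm above this point when they rest on their shoulders.
- brush: Bystander: bench brush, lying between the places.
- file: Bystander: flat file with a wooden handle, 220 mm, lying between the places.
- mandrel: Bystander: tapered steel ring mandrel, 235 mm, lying.
- ringclamp: Bystander: wooden ring clamp, 120 mm, lying.
- spacer: Bystander: plain closed steel ring, 66 mm across, 6 mm thick, without gap or eyes: not the snap ring.
- benchblock: Bystander: square steel block, 75 x 75 x 20 mm.
- jar: Bystander: closed amber jar, 52 mm across, 55 mm high.
- mallet: Bystander: wooden mallet, 215 mm, lying.

How it is judged (in metres and radians):
On the way, in this order (a step that is already met when the one before it is completed fails the run):
1. the ring is lifted off the bench, spread on the pliers' tips (height (world z) of snapring above 0.03 m and value of joint ring_spread above 0.1 rad and contact force between pliers and snapring above 0.5 N), for 0.2 s.
2. the ring has closed into the groove (z of snapring in the frame of groove between -0.002 and 0.002 m and horizontal distance between snapring and groove below 0.004 m and angle between snapring's own z axis and vertical below 0.08 rad and value of joint ring_spread below 0.07 rad), for 0.2 s.
At the end, for the whole second after the job is handed in: The ring lies level (under 0.08 rad) in the groove, within 2 mm of its mid-height and 4 mm of the shaft axis, closed (ring_spread under 0.07 rad); the pliers stand upright (under 0.12 rad) in their slot, down on their shoulders (within 4 mm), slack (plier_squeeze under 0.05 rad) and still (all of step 2 and distance between pliers and slot_mouth below 0.08 m and angle between pliers's own z axis and vertical below 0.12 rad and value of joint plier_squeeze below 0.05 rad and linear speed of pliers below 0.03 m/s and linear speed of snapring below 0.01 m/s); the robot touches nothing.
It fails at once if the ring is overspread (ring_spread beyond 0.46 rad) and bent for good (value of joint ring_spread above 0.46 rad).
It fails at once if the fingers touch the snap ring (contact force between the fingers and snapring above 1 N).
It fails at once if a bystander is shoved by more than 30 mm (distance of any of brush, file, mandrel, ringclamp, spacer, benchblock, jar, mallet from where it was at the start of the episode above 0.03 m).
It also fails if it takes over 72 s, if anything falls off the work surface, if the arm or the gripper's body presses on something with over 40 N, if the wrist force passes 120 N, or if a joint passes its speed limit or range.

ROBOT

A 7-joint arm with a two-finger parallel gripper is mounted at the origin on the work surface. World frame = base frame: x ahead of the robot, y to its left, z up, the work surface at z = 0. Lengths are in mm, angles in rad, forces in N, time in s.
With the tool pointing down it reaches from about 400 to 875 mm from the base axis. Payload 4.4 kg.
Tool frame: the origin (TCP) lies midway between the tips of the shut fingers; the grasp point (between the pads) lies 19 mm behind it; z points along the fingers, y is the line along which they close (so a half turn about z gives the same grasp; the last joint's range is limited). The gripper opens to 85 mm and grips with 20 to 120 N. Pads are 22 mm wide; open, the fingers measure 114 mm over their backs; the gripper's body (76 mm by 85 mm) begins 54 mm behind the grasp point. The pads swing forward as they close: fully open they stand 13 mm farther back than shut.
Start: joints at [1.089, 0.628, 0.038, 1.517, -0.027, 0.996, -0.02], TCP at [262.577, -594.618, 231.313] pointing down, gripper open.
Joint ranges: [-3.06, 3.06], [-0.37, 2.12], [-1.25, 1.32], [0.18, 2.47], [-1.1, 4.24], [0.23, 1.98], [-2.94, 2.94]. Speed limits (rad/s): [2.57, 2.57, 3.14, 3.14, 3.14, 3.14, 3.14].

INTERFACE

Orientations are given as [roll, pitch, yaw] about the fixed x, y, z axes, in that order (R = Rz(yaw) Ry(pitch) Rx(roll)).
In Python, from cell import telemetry, eyes, ctrl, finder gives the robot as it stands.
- The arm moves only by the tool move_arm, never from a script. Its argument "steps" is a list of rows, each a list of 7 numbers: the turn, a rotation vector about the world's x, y, z in degrees, then the shift along the world's x, y, z in m, then the finger opening in m, from 0 to 0.0854. A call has 1 to 5 rows; each row shifts and turns the commanded pose from where the row before left it; what a row does not reach is not made up. A row lasts 1/10 s, in which the tool goes at most 50 mm and 8.59 degrees, less where a joint would pass 70% of its speed; a pose out of reach is approached as far as the arm can. A call with a gripper value outside its range is refused whole. The fingers move at their own pace and stop on an object; the grip force is fixed at half the most. Time passes only in rows, so rows that do not move let the fingers close. It gives the time, the measured TCP pose, the force, the opening and the grip force at its end, in the units of the state.
- telemetry.read_state(): the state, without advancing time (a new reading comes with each control period).
- eyes.get_image(name): name is "scene" or "side" or "wrist"; returns (picture, depth): 384x512x3 uint8, blue, green, red; 384x512 float32, mm along the optical axis (not along the pixel's ray), 0 where there is no reading.
- eyes.calibration(name): a dict with "fx", "fy", "cx", "cy" (pixels), "position" and "attitude" of the camera in the world. Camera axes: x right, y down, z forward; pixel columns grow to the right and rows downward; lengths in mm; the calibration is good to about 2 mm. A picture is of the moment at which its call begins: read the wrist's pose just before it. calibration takes no time and is no camera call; for the wrist camera it gives the pose at the moment of the call.
- ctrl.finish_job(): hands the job in; it is judged then, once.
Trained networks look in the newest picture that a camera, given by its name, has taken for a name from the list of things; names that differ only in an ending like _2 or _b are one class to them, and where a whole thing is asked for, a point or a joint stands for the part that bears it (a point fixed in the world has none). Each returns a list of dicts, best first, with "confidence" (0 to 1); they miss things now and then, are a little off and sometimes report something else, mostly with a low value. They report only what shows in the picture. A call takes as long as a camera call.
- finder.boxes_of(camera, name): "location" ([x, y, z] in mm, in the coordinates of the camera as it stood for that picture, good to about 4 mm: the middle of the surface that is visible of it).
- finder.cut_out(camera, name): "mask" (384x512 bool, what is visible of it).
- finder.pinpoint(camera, name): "location" ([x, y, z] in mm, in the coordinates of the camera as it stood for that picture, good to about 4 mm: a listed point, or the origin of a listed thing).
The state is a dict: "clock": time; "qpos": joint angles; "qd": joint speeds; "tau": joint torques, N m; "eef_pos": TCP position; "tool_rot": TCP orientation; "force": force on the tool from outside, world axes, zero at the start; "torque": the same for the moment, N m; "width": finger opening in mm; "gripper_force": force on a finger pad.
Only numpy, scipy, OpenCV 4.12 (cv2) and the standard library are available. Lean on these libraries where they do the work, as an engineer would, in place of code of your own. Each camera call takes 0.05 s, during which the arm holds its last target. There are 200 camera calls.

## Working session

There is one attempt and no reset: what is moved stays moved. The work goes in short steps, Python scripts to look and compute and a tool call to move; the robot and the scene stay as the last step left them, time stands still between calls to the robot, and variables do not carry over. Pictures are saved under pics/ and viewed, at most 10 in all, crops included, and the job is handed in when it is done.

Besides the shell and the picture viewer there is one more tool, called after "Emit:" as name(argument=value, ...), one argument or row to a line, values as JSON. move_arm: Moves the arm, as the interface text tells. Its arguments: {"type":"object","properties":{"steps":{"type":"array"}},"required":["steps"]}

```bash
mkdir -p pics; ls
cat > h.py <<'E'
import numpy as np, cv2
from scipy.spatial.transform import Rotation as R
from cell import telemetry, eyes, ctrl, finder
def cam(n):
    c=eyes.calibration(n); a=np.array(c["attitude"],float)
    M=R.from_euler('xyz',a).as_matrix() if a.size==3 else a.reshape(3,3)
    return c,M,np.array(c["position"],float)
def w(n,p):
    c,M,t=cam(n); return M@np.array(p)+t
def cloud(n,d):
    c,M,t=cam(n); v,u=np.indices(d.shape)
    P=np.stack([(u-c["cx"])/c["fx"]*d,(v-c["cy"])/c["fy"]*d,d],-1)
    return P@M.T+t
E
python3 - <<'E'
from h import *
print(eyes.calibration("scene"),eyes.calibration("side"),telemetry.read_state())
for n in("scene","side"):
    im,d=eyes.get_image(n); cv2.imwrite(f"pics/{n}0.png",im)
    for k in ["pliers","snapring","eye_a","eye_b","ring_back","shaft_top","groove","gearplate","plierblock","slot_mouth","brush","file","spacer","jar","mallet","benchblock","mandrel","ringclamp"]:
        r=finder.pinpoint(n,k)
        print(n,k,[(w(n,x["location"]).round(1).tolist(),round(x["confidence"],2)) for x in r[:2]])
E
```

```text
pics
{'fx': 433.679823854443, 'fy': 433.679823854443, 'cx': 251.89591663302173, 'cy': 193.5740892562706, 'position': array([1584.99828502, -615.52223972,  919.72003517]), 'attitude': array([-2.17998775, -0.01003446,  1.04618998])} {'fx': 490.3704963030971, 'fy': 490.3704963030971, 'cx': 251.50958686770548, 'cy': 191.81074626848954, 'position': array([ 465.49408596,  818.971172  , 1170.96559869]), 'attitude': array([-2.48308311e+00, -2.71375187e-03, -3.02909752e+00])} {'clock': 0.0, 'qpos': array([ 1.08919987,  0.62935067,  0.03843649,  1.51835369, -0.02703701,
        0.99631489, -0.02001528]), 'qd': array([-0.0009002 , -0.00229449, -0.00054198, -0.0001157 ,  0.00089923,
       -0.00099106,  0.00179774]), 'tau': array([ 3.50994460e-04, -5.63402367e+01,  1.22674081e+00, -1.93446833e+01,
        1.11081617e-02,  1.06173943e-02,  2.37528491e-05]), 'eef_pos': array([ 262.334632  , -594.02843006,  230.39062301]), 'tool_rot': array([-3.13968340e+00, -8.92074029e-06,  4.15765769e-01]), 'force': array([0.38785067, 0.07634058, 0.12732678]), 'torque': array([-0.00091606,  0.05458903, -0.007076
[... 1401 characters left out ...]
 7.2], 0.68), ([507.5, -259.4, 2.7], 0.58)]
side shaft_top [([517.4, 287.3, 73.4], 0.86)]
side groove [([515.4, 288.0, 56.7], 0.65)]
side gearplate [([514.3, 287.7, -8.3], 0.84)]
side plierblock [([604.4, 25.5, 4.1], 0.85)]
side slot_mouth [([587.0, 24.2, 92.8], 0.64), ([571.7, -486.3, 2.7], 0.55)]
side brush [([577.5, 146.2, -2.0], 0.76), ([589.1, 25.2, 165.0], 0.62)]
side file [([583.7, -152.3, 3.7], 0.73)]
side spacer [([365.1, 91.9, 1.8], 0.54)]
side jar [([450.3, 464.1, 3.3], 0.78)]
side mallet [([571.5, -485.0, 0.7], 0.95), ([763.0, -253.5, 1.0], 0.54)]
side benchblock [([363.8, -84.5, 3.4], 0.96)]
side mandrel [([762.3, -255.3, 3.4], 0.95)]
side ringclamp [([765.2, 225.8, 4.2], 0.63)]
```

```bash
python3 - <<'E'
from h import *
im,d=eyes.get_image("side"); P=cloud("side",d)
m=finder.cut_out("side","plierblock")[0]["mask"]
q=P[m&(abs(P[...,2]-88)<8)][:,:2].astype(np.float32)
print("block",cv2.minAreaRect(q), np.percentile(P[m][:,2],[5,50,95]))
m=finder.cut_out("side","pliers")[0]["mask"]
p=P[m]; p=p[p[:,2]>150]; print("grips",cv2.minAreaRect(p[:,:2].astype(np.float32)),p[:,2].max(), p.mean(0))
rs=finder.cut_out("side","snapring"); print([(x["confidence"],P[x["mask"]].mean(0).round(1)) for x in rs])
m=rs[0]["mask"]; p=P[m]; print(cv2.fitEllipse(p[:,:2].astype(np.float32)), np.median(p[:,2]))
E
python3 -c "
import cv2;a=cv2.imread('pics/scene0.png');b=cv2.imread('pics/side0.png')
import numpy as np;cv2.imwrite('pics/both.png',cv2.resize(np.vstack([a,b])[:, :],(400,600)) if 0 else cv2.resize(b,(800,600)))"
```

```text
block ((605.421630859375, 23.516498565673828), (114.62401580810547, 99.62477111816406), 88.53675842285156) [ 12.23830451  88.20148073 118.68372205]
grips ((534.5198974609375, 405.69598388671875), (21.935070037841797, 837.7127685546875), 7.982185363769531) 1170.965598688054 [586.68499183  27.94502848 178.30664939]
[(0.56, array([ 532.6, -292.5,    5.8]))]
((526.2396240234375, -284.6767272949219), (50.443016052246094, 66.374755859375), 34.98003005981445) 5.7079508653826
```

View pics/both.png

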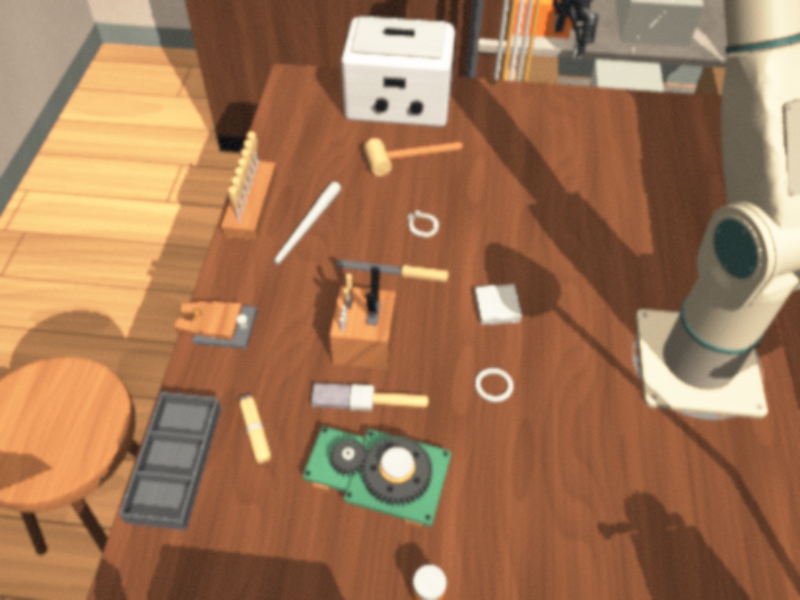

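The side view shows the ring at about (423,223) with its gap up-left, the block with the black grips at (373,290), the shaft at (397,462), and the plain spacer at (494,385). The networks agree with this. I'm moving over the pliers.

Emit:
move_arm(
  steps=[
    [0,0,-1.7,0.0217,0.041,0.0027,0.0854],
    [0,0,-1.7,0.0217,0.041,0.0027,0.0854],
    [0,0,-1.7,0.0217,0.041,0.0027,0.0854],
    [0,0,-1.7,0.0217,0.041,0.0027,0.0854],
    [0,0,-1.7,0.0217,0.041,0.0027,0.0854],
  ],
)

```text
clock: 2.6
eef_pos: [371.8, -388.0, 245.1]
tool_rot: [3.141, -0.0, 0.266]
force: [0.9, 0.3, -0.5]
width: 85.1
gripper_force: 0.0
```

Emit:
move_arm(
  steps=[
    [0,0,-1.7,0.0217,0.041,0.0027,0.0854],
    [0,0,-1.7,0.0217,0.041,0.0027,0.0854],
    [0,0,-1.7,0.0217,0.041,0.0027,0.0854],
    [0,0,-1.7,0.0217,0.041,0.0027,0.0854],
    [0,0,-1.7,0.0217,0.041,0.0027,0.0854],
  ],
)

```text
clock: 3.1
eef_pos: [480.3, -182.9, 258.7]
tool_rot: [3.141, -0.001, 0.118]
force: [1.0, -1.3, 1.0]
width: 85.2
gripper_force: 0.0
```

Emit:
move_arm(
  steps=[
    [0,0,-1.7,0.0217,0.041,0.0027,0.0854],
    [0,0,-1.7,0.0217,0.041,0.0027,0.0854],
    [0,0,-1.7,0.0217,0.041,0.0027,0.0854],
    [0,0,-1.7,0.0217,0.041,0.0027,0.0854],
    [0,0,-1.7,0.0217,0.041,0.0027,0.0854],
  ],
)

```text
clock: 3.6
eef_pos: [588.8, 22.2, 272.2]
tool_rot: [3.142, -0.001, -0.03]
force: [0.4, -0.1, -0.4]
width: 85.3
gripper_force: 0.0
```

Run:
```python
from h import *
im,d=eyes.get_image("wrist"); cv2.imwrite("pics/w1.png",im); P=cloud("wrist",d)
print(eyes.calibration("wrist"))
for k in ("pliers","slot_mouth","plierblock"):
    print(k,[(w("wrist",x["location"]).round(1),round(x["confidence"],2)) for x in finder.pinpoint("wrist",k)[:2]])
for x in finder.cut_out("wrist","pliers")[:1]:
    p=P[x["mask"]&(d>0)]; print(np.percentile(p,[2,50,98],axis=0).round(1)); p=p[(p[:,2]>150)&(p[:,2]<190)]
    print("grips",cv2.minAreaRect(p[:,:2].astype(np.float32)),p.max(0),p.min(0))
```

```text
{'fx': 287.7855823003179, 'fy': 287.7855823003179, 'cx': 259.2652186754919, 'cy': 192.70259583169755, 'position': array([673.96055904,  29.90644923, 415.57951744]), 'attitude': array([ 2.82421032,  0.00831498, -1.59166539])}
pliers [(array([591.2,  31.4, 161.3]), 0.9)]
slot_mouth [(array([589.4,  27.3,  86.6]), 0.71)]
plierblock [(array([603.8,  19.7,   2.9]), 0.85)]
[[587.1   3.9  91.2]
 [597.4  36.5 141.9]
 [603.   65.4 182.8]]
grips ((593.8805541992188, 34.91060256958008), (64.49331665039062, 16.256465911865234), 89.69706726074219) [602.15184069  67.18712975 184.0871275 ] [585.83836971   2.66481    150.0049468 ]
```

View pics/w1.png

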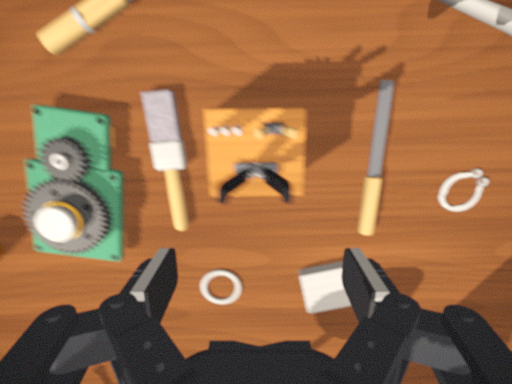

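The wrist view shows the grips at (222–290, 180), roughly centred between the fingers (about 176 and 345). I'll check the camera's lateral bias against the fingertips.

Run:
```python
from h import *
im,d=eyes.get_image("wrist"); P=cloud("wrist",d); s=telemetry.read_state()
print(s["eef_pos"],s["tool_rot"])
m=(d>0)&(P[...,2]>265)&(P[...,2]<320)
for r in (255,262,270,280,290,300):
    c=np.where(m[r])[0]; l=c[c<256]; q=c[c>=256]
    if len(l) and len(q): print(r,l.min(),l.max(),q.min(),q.max(),P[r,l.max()].round(1),P[r,q.min()].round(1))
# grips
g=(d>0)&(P[...,2]>165)&(P[...,2]<190)&(abs(P[...,0]-590)<25)
v,u=np.where(g); print(u.min(),u.max(),(u.min()+u.max())/2,np.median(v)); 
for c0 in (u.min()+3,u.max()-3): print(P[v[u==c0],c0].mean(0).round(1))
```

```text
[587.51427584  18.77154833 271.69549079] [ 3.14037513e+00  6.59810000e-04 -3.08726538e-02]
255 155 175 344 364 [595.6  60.6 287.5] [592.7 -24.3 287. ]
262 142 175 343 377 [591.6  61.1 287.5] [587.5 -24.6 285.3]
270 136 177 342 383 [586.   61.2 286.1] [582.5 -24.5 284.8]
280 128 177 342 391 [581.5  61.1 288.3] [578.1 -24.1 287.3]
290 121 174 345 398 [579.2  61.5 293.3] [576.4 -24.1 293.2]
300 152 170 349 368 [578.5  61.7 299.9] [576.7 -23.8 301. ]
218 292 255.0 193.0
[592.1  51.2 180.2]
[590.8  -7.1 180.3]
```

Emit:
move_arm(
  steps=[
    [0,0,0.3,0.001,0.0035,-0.034,0.0854],
    [0,0,0,0,0,-0.04,0.0854],
    [0,0,0,0,0,-0.04,0.0854],
    [0,0,0,0,0,-0.02,0.0854],
    [0,0,0,0,0,0,0.0854],
  ],
)

```text
clock: 4.4
eef_pos: [586.2, 21.5, 135.0]
tool_rot: [3.14, 0.007, -0.027]
force: [0.3, -0.0, 0.1]
width: 85.2
gripper_force: 0.0
```

Emit:
move_arm(
  steps=[
    [0,0,0,0,0,0,0.07],
    [0,0,0,0,0,0,0.066],
    [0,0,0,0,0,0,0.064],
    [0,0,0,0,0,0,0.064],
    [0,0,0,0,0,0,0.064],
  ],
)

```text
clock: 4.9
eef_pos: [590.5, 23.2, 140.0]
tool_rot: [3.141, -0.004, -0.025]
force: [-1.2, -0.8, 6.8]
width: 64.0
gripper_force: 10.2
```

Emit:
move_arm(
  steps=[
    [0,0,0,0,0,0,0.061],
    [0,0,0,0,0,0,0.059],
    [0,0,0,0,0,0,0.058],
    [0,0,0,0,0,0,0.058],
    [0,0,0,0,0,0,0.058],
  ],
)

```text
clock: 5.4
eef_pos: [591.7, 23.6, 141.7]
tool_rot: [-3.141, -0.007, -0.024]
force: [-2.1, -1.5, 15.5]
width: 58.1
gripper_force: 11.9
```

Emit:
move_arm(
  steps=[
    [0,0,0,0,0,0.005,0.058],
    [0,0,0,0,0,0.01,0.058],
    [0,0,0,0,0,0.015,0.058],
    [0,0,0,0,0,0.025,0.058],
    [0,0,0,0,0,0.03,0.058],
  ],
)

```text
clock: 5.9
eef_pos: [588.0, 24.0, 223.1]
tool_rot: [3.141, 0.003, -0.024]
force: [1.6, 0.5, -1.3]
width: 57.9
gripper_force: 9.3
```

Emit:
move_arm(
  steps=[
    [0,0,0,0,0,0.025,0.058],
    [0,0,0,0,0,0.015,0.058],
    [0,0,0,0,0,0.01,0.058],
    [0,0,0,0,0,0.005,0.058],
    [0,0,0,0,0,0,0.058],
  ],
)

```text
clock: 6.4
eef_pos: [589.0, 24.0, 278.0]
tool_rot: [-3.142, -0.0, -0.024]
force: [-1.0, -0.3, -1.8]
width: 58.1
gripper_force: 9.3
```

```bash
cat > tip.py <<'E'
from h import *
def look(cams=("scene","side","wrist"),names=("pliers",)):
    s=telemetry.read_state(); T=np.array(s["eef_pos"]); yaw=s["tool_rot"][2]
    print("tcp",T.round(1),s["tool_rot"].round(3),round(s["width"],1),round(s["gripper_force"],1),s["force"].round(1))
    for n in cams:
        im,d=eyes.get_image(n); P=cloud(n,d)
        for k in names:
            print(n,k,[(w(n,x["location"]).round(1).tolist(),round(x["confidence"],2)) for x in finder.pinpoint(n,k)[:2]])
        for x in finder.cut_out(n,"pliers")[:1]:
            m=cv2.erode(x["mask"].astype(np.uint8),np.ones((2,2)))>0
            p=P[m&(d>0)]; p=p[np.linalg.norm(p[:,:2]-T[:2],axis=1)<60]
            for a,b in ((-133,-121),(-121,-100),(-100,-80),(-80,-60),(-60,-40),(-40,-20)):
                q=p[(p[:,2]>T[2]+a)&(p[:,2]<T[2]+b)]
                if len(q)>3: print(n,a,len(q),"local",(R.from_euler('z',-yaw).apply((np.percentile(q,15,axis=0)+np.percentile(q,85,axis=0))/2-T)).round(1), q.min(0).round(0), q.max(0).round(0))
            print(n,"zmin",p[:,2].min())
        cv2.imwrite(f"pics/{n}_{s['clock']:.1f}.png",im)
if __name__=="__main__": look()
E
python3 tip.py; ls pics
```

```text
tcp [589.  24. 278.] [-3.142 -0.    -0.024] 58.1 9.3 [-1.  -0.3 -1.8]
scene pliers [([367.0, 94.7, -2.7], 0.66), ([584.1, 19.0, 295.7], 0.58)]
scene -121 15 local [   0.3   -4.5 -108.1] [582.   8. 162.] [595.  30. 177.]
scene -100 35 local [  1.5  -2.5 -90. ] [587.   8. 178.] [596.  37. 198.]
scene -80 41 local [  1.6  -3.  -69.8] [585.  10. 199.] [596.  37. 218.]
scene -60 65 local [  2.5  -2.5 -49.3] [575.  -1. 219.] [599.  47. 238.]
scene -40 45 local [  0.8  -3.7 -29.6] [579.   2. 238.] [599.  36. 258.]
scene zmin 162.02438715863946
side pliers [([583.6, 20.7, 300.0], 0.62), ([528.6, -285.7, 5.7], 0.57)]
side -121 16 local [  -5.1    4.7 -108.4] [581.  14. 160.] [587.  37. 175.]
side -100 18 local [ -5.5   3.9 -88.9] [580.  16. 178.] [586.  38. 198.]
side -80 11 local [ -5.5  10.3 -74.8] [581.  30. 198.] [586.  38. 211.]
side -60 53 local [ -6.2   5.2 -45.2] [577.   4. 226.] [592.  48. 236.]
side -40 19 local [ -5.4   2.9 -29.8] [578.  10. 239.] [590.  44. 258.]
side zmin 159.79037135759177
wrist pliers [([591.9, 24.2, 88.8], 0.26)]
wrist -121 77 local [   2.6   -0.9 -109.5] [590.  10. 159.] [592.  36. 177.]
wrist -100 142 local [  3.4  -1.1 -89. ] [591.  10. 179.] [593.  36. 198.]
wrist -80 149 local [  4.4  -0.9 -69.9] [591.  11. 198.] [596.  34. 218.]
wrist -60 1137 local [  2.1  -1.2 -48.3] [579.  -1. 218.] [598.  47. 238.]
wrist -40 435 local [  2.7  -0.4 -29.3] [581.   7. 238.] [597.  39. 258.]
wrist zmin 159.09096014031417
both.png
scene0.png
scene_6.4.png
side0.png
side_6.4.png
w1.png
wrist_6.4.png
```

Emit:
move_arm(
  steps=[
    [0,0,-5,-0.006,-0.03,0,0.058],
    [0,0,-7,-0.006,-0.045,0,0.058],
    [0,0,-7,-0.006,-0.045,0,0.058],
    [0,0,-7,-0.006,-0.045,0,0.058],
    [0,0,-7,-0.006,-0.045,-0.015,0.058],
  ],
)

```text
clock: 7.35
eef_pos: [560.2, -188.3, 264.6]
tool_rot: [-3.14, -0.005, -0.605]
force: [1.0, -1.1, -1.0]
width: 57.9
gripper_force: 9.3
```

Emit:
move_arm(
  steps=[
    [0,0,-7,-0.006,-0.045,-0.025,0.058],
    [0,0,-6,-0.004,-0.04,-0.025,0.058],
    [0,0,-3,-0.002,-0.027,-0.025,0.058],
    [0,0,0,0,-0.01,-0.018,0.058],
    [0,0,0,0,0,0,0.058],
  ],
)

```text
clock: 7.85
eef_pos: [545.4, -306.7, 167.9]
tool_rot: [3.139, 0.005, -0.88]
force: [-0.4, 0.9, -0.6]
width: 58.0
gripper_force: 9.3
```

Run:
```python
from tip import *
look(("scene","side","wrist"),("eye_a","ring_back","snapring"))
import glob
f=sorted(glob.glob("pics/*.png"),key=lambda x:__import__("os").path.getmtime(x))[-3:]
a=[cv2.imread(x) for x in f]
c,M,t=cam("scene")
def proj(n,p):
    c,M,t=cam(n); q=M.T@(np.array(p)-t); return int(c["fx"]*q[0]/q[2]+c["cx"]),int(c["fy"]*q[1]/q[2]+c["cy"])
out=[]
for n,im in zip(("scene","side"),a[:2]):
    u,v=proj(n,(546,-306,40)); print(n,u,v); out.append(cv2.resize(im[max(0,v-35):v+35,max(0,u-45):u+45],(400,300),interpolation=cv2.INTER_CUBIC))
cv2.imwrite("pics/m1.png",np.vstack([np.hstack(out),np.hstack([cv2.resize(a[2],(400,300)),cv2.resize(a[2][150:300,160:360],(400,300))])]))
```

```text
tcp [ 545.4 -306.7  167.9] [ 3.139  0.005 -0.88 ] 58.0 9.3 [-0.4  0.9 -0.6]
scene eye_a [([552.1, -298.9, 3.7], 0.53)]
scene ring_back [([587.6, 22.2, 89.6], 0.63), ([508.1, -262.0, 1.4], 0.57)]
scene snapring [([588.1, 20.4, 88.0], 0.69), ([525.6, -284.6, 3.3], 0.53)]
scene -121 15 local [  -2.     0.3 -110.4] [ 534. -313.   47.] [ 554. -296.   65.]
scene -100 33 local [  0.    1.1 -90.5] [ 537. -314.   68.] [ 556. -297.   87.]
scene -80 35 local [  1.7   3.2 -69.5] [ 538. -315.   88.] [ 557. -296.  108.]
scene -60 71 local [  2.    2.5 -48.7] [ 530. -324.  110.] [ 568. -287.  127.]
scene -40 42 local [  1.6  -0.2 -29.8] [ 531. -320.  128.] [ 562. -295.  148.]
scene zmin 47.42763951577092
side eye_a [([544.7, -299.2, 4.0], 0.67), ([536.1, -310.9, 6.7], 0.43)]
side ring_back [([506.2, -263.4, 2.1], 0.41), ([568.8, -486.8, 2.8], 0.18)]
side snapring [([525.1, -285.8, 6.4], 0.53)]
side -121 7 local [  -3.8    1.7 -104.2] [ 537. -314.   60.] [ 552. -296.   68.]
side -100 27 local [ -2.3   4.2 -90.2] [ 537. -311.   69.] [ 555. -292.   88.]
side -80 25 local [ -3.7   5.2 -71. ] [ 537. -309.   88.] [ 556. -293.  108.]
side -60 39 local [ -4.4   7.1 -48.1] [ 538. -315.  108.] [ 562. -284.  128.]
side -40 44 local [ -4.2   3.8 -31.3] [ 529. -321.  128.] [ 562. -286.  147.]
side zmin 5.1899050827958035
wrist eye_a [([540.9, -309.6, 1.8], 0.67), ([762.4, -252.0, -0.3], 0.28)]
wrist ring_back [([548.1, -302.9, -0.2], 0.63)]
wrist snapring []
wrist -121 64 local [   4.1    1.5 -106.3] [ 538. -317.   54.] [ 559. -300.   68.]
wrist -100 139 local [  4.8   2.1 -88.2] [ 539. -317.   68.] [ 560. -300.   88.]
wrist -80 188 local [  5.    2.4 -70.1] [ 540. -317.   88.] [ 560. -300.  108.]
wrist -60 1135 local [  3.9   1.6 -44.4] [ 524. -327.  108.] [ 571. -284.  128.]
wrist -40 378 local [  4.8   2.5 -29.3] [ 539. -321.  128.] [ 563. -296.  148.]
wrist zmin -0.38780502044517107
scene 168 230
side 264 130
```

View pics/m1.png

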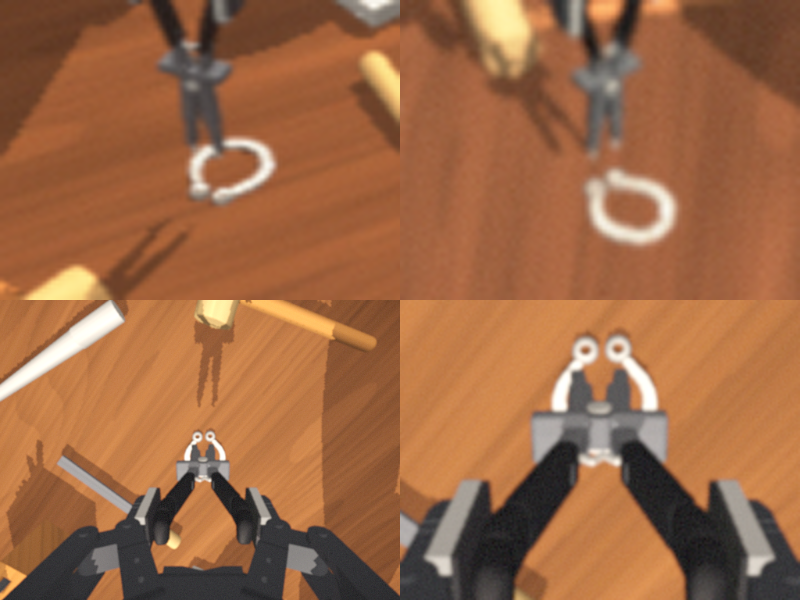

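The wrist view (bottom right) shows both eye holes just beyond the jaw tips, nearly aligned. I'll work out the offsets from pixels.

```bash
cat >> h.py <<'E'
def ray(n,u,v,z):
    c,M,t=cam(n); r=M@np.array([(u-c["cx"])/c["fx"],(v-c["cy"])/c["fy"],1]); return t+r*(z-t[2])/r[2]
def proj(n,p):
    c,M,t=cam(n); q=M.T@(np.array(p,float)-t); return np.array([c["fx"]*q[0]/q[2]+c["cx"],c["fy"]*q[1]/q[2]+c["cy"]])
def loc(p,s): return R.from_euler('z',-s["tool_rot"][2]).apply(np.array(p)-s["eef_pos"])
def crop(n,im,u,v,hw,hh,f):
    u,v=int(u),int(v); return cv2.resize(im[v-hh:v+hh,u-hw:u+hw],None,fx=f,fy=f,interpolation=cv2.INTER_CUBIC)
E
python3 - <<'E'
from h import *
s=telemetry.read_state(); im,d=eyes.get_image("wrist"); P=cloud("wrist",d)
for e in ((252.5,175),(269,174.5)): print("eye",ray("wrist",*e,2).round(1),loc(ray("wrist",*e,2),s).round(1))
for y in (-7,7): print("proj tip", proj("wrist",s["eef_pos"]+R.from_euler('z',s["tool_rot"][2]).apply([0,y,-128])),proj("wrist",s["eef_pos"]+R.from_euler('z',s["tool_rot"][2]).apply([0,y,-119])))
for v in range(178,196,2):
  print(v,[(int(P[v,u,2])) for u in range(242,280,2)])
cv2.imwrite("pics/w2.png",crop("wrist",im,261,190,40,30,10))
E
```

```text
eye [ 552.6 -300.6    2. ] [  -1.2    7.9 -168.7]
eye [ 538.8 -312.8    2. ] [  -0.6  -10.5 -168.7]
proj tip [266.77116551 184.56059076] [267.00513104 187.30022646]
proj tip [252.52767957 184.56051014] [252.3184574  187.30015006]
178 [0, 0, 1, 4, 3, 2, 3, 4, 0, 0, 0, 3, 2, 3, 4, 3, 1, 0, 0]
180 [0, 0, 0, 5, 4, 5, 3, 0, 0, 0, 0, 0, 0, 4, 0, 3, 4, 0, 0]
182 [0, 0, 3, 3, 0, 0, 0, 0, 0, 0, -1, 0, 0, 0, 0, 3, 4, 3, 0]
184 [0, 4, 4, 50, 50, 0, 0, 1, 0, 0, 0, 0, 0, 50, 51, 50, 4, 4, 4]
186 [3, 4, 55, 57, 56, 54, 0, 1, 0, 0, 0, 0, 0, 56, 57, 57, 53, 4, 4]
188 [4, 3, 61, 63, 62, 62, 0, 0, 0, 0, 1, 0, 58, 63, 63, 63, 58, 4, 4]
190 [4, 4, 68, 70, 69, 68, 1, 0, 0, 0, 1, 0, 67, 70, 69, 69, 62, 0, 4]
192 [3, 75, 76, 76, 76, 77, 76, 0, 0, 1, 0, 75, 77, 78, 76, 77, 75, -1, 0]
194 [3, 79, 81, 82, 82, 82, 81, 77, 0, 0, 0, 81, 83, 82, 83, 81, 81, 0, 0]
```

View pics/w2.png

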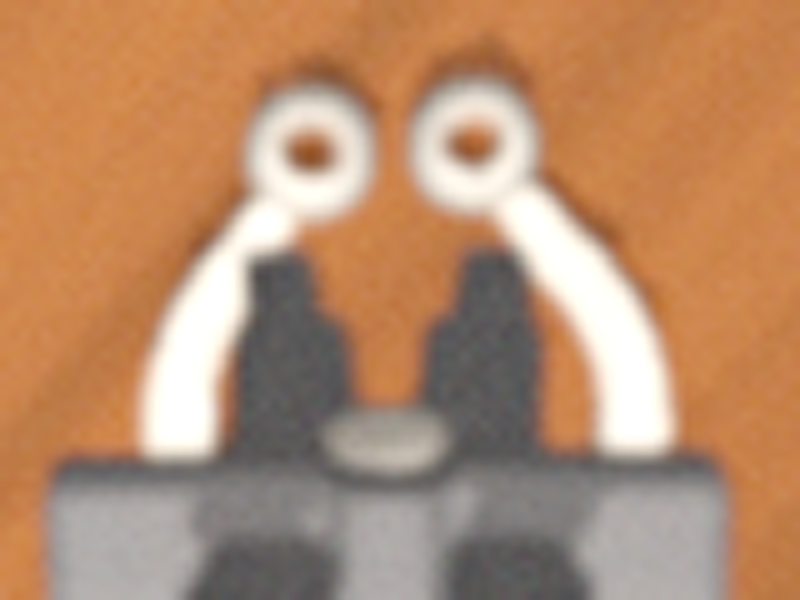

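Emit:
move_arm(
  steps=[
    [0,0,1.5,0.0005,-0.0017,-0.01,0.058],
    [0,0,0,0,0,-0.012,0.058],
    [0,0,0,0,0,-0.007,0.058],
    [0,0,0,0,0,0,0.058],
  ],
)

```text
clock: 9.05
eef_pos: [546.6, -307.6, 139.6]
tool_rot: [3.14, 0.004, -0.853]
force: [-0.3, -0.5, -1.2]
width: 58.0
gripper_force: 9.3
```

Run:
```python
from h import *
s=telemetry.read_state(); im,d=eyes.get_image("wrist"); P=cloud("wrist",d)
print(s["eef_pos"],s["tool_rot"],s["width"],s["force"])
rot=R.from_euler('z',s["tool_rot"][2])
for z in (-128,-119): print("proj tip0",z, proj("wrist",s["eef_pos"]+rot.apply([0,0,z])),proj("wrist",s["eef_pos"]+rot.apply([1,0,z])),proj("wrist",s["eef_pos"]+rot.apply([0,1,z])))
print("eye0",proj("wrist",s["eef_pos"]*[1,1,0]+[0,0,2]))
for v in range(174,192,2):
  print(v,[(int(P[v,u,2])) for u in range(242,280,2)])
cv2.imwrite("pics/w3.png",crop("wrist",im,261,185,40,30,10))
im,d=eyes.get_image("scene")
u,v=proj("scene",s["eef_pos"]*[1,1,0]+[0,0,20]); print(u,v); cv2.imwrite("pics/s3.png",crop("scene",im,u,v,30,24,10))
```

```text
[ 546.59653213 -307.55067546  139.61546977] [ 3.14027912  0.00350064 -0.85323677] 57.98866643119909 [-0.27931372 -0.4839001  -1.23908507]
proj tip0 -128 [259.75320971 184.62041362] [259.75381635 183.6494075 ] [258.73942814 184.62059515]
proj tip0 -119 [259.77584116 187.37023145] [259.77649286 186.37229827] [258.7306533  187.37042635]
eye0 [259.73048663 181.85946202]
174 [0, 0, 2, 1, 0, 0, 0, 0, 1, 0, 1, 1, 0, 1, 0, 1, 1, 0, 0]
176 [1, 0, 0, 4, 5, 4, 1, 0, 0, 0, 2, 4, 4, 5, 4, 1, 0, 2, 2]
178 [0, 2, 5, 5, 5, 4, 5, 1, 0, 0, 4, 4, 5, 5, 4, 5, 0, 1, 0]
180 [2, 5, 4, 0, 2, 2, 3, 5, 2, 1, 5, 4, 1, 1, 1, 5, 3, 0, 1]
182 [0, 6, 1, 1, 0, 1, 4, 4, 0, 0, 4, 2, 0, 0, 1, 5, 6, 1, 1]
184 [0, 5, 5, 0, 1, 1, 4, 5, 1, 1, 5, 5, 1, 1, 0, 6, 4, 0, 1]
186 [1, 5, 22, 24, 25, 21, 4, 2, 0, 1, 4, 4, 6, 24, 25, 24, 20, 0, 1]
188 [0, 4, 30, 31, 30, 30, 1, 1, 0, 0, 1, 2, 4, 31, 31, 30, 26, 0, 0]
190 [3, 4, 36, 37, 37, 36, 1, 0, 1, 1, 1, 0, 33, 37, 37, 38, 32, 4, 1]
169.19771785395386 235.52938093853405
```

View pics/w3.png

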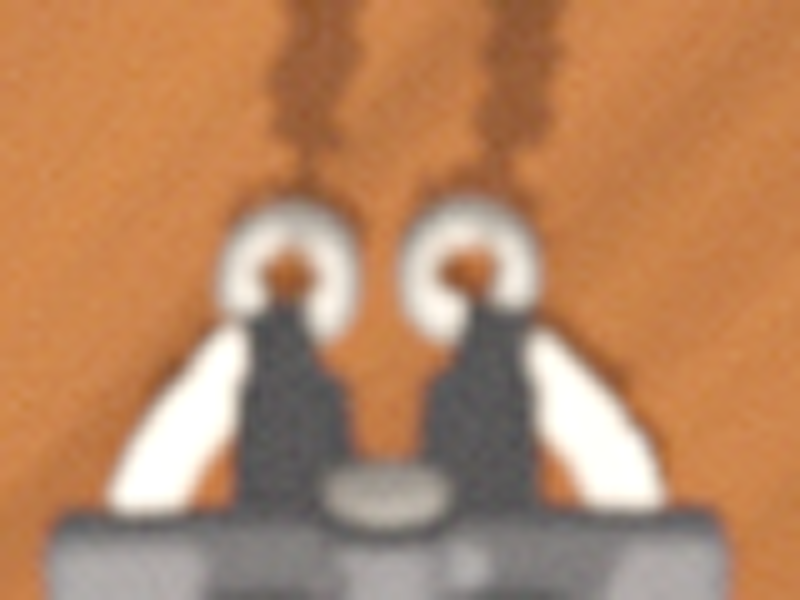

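Eyes sit at crop (288,268) and (470,268), with pins at (285,300) and (493,300). The pins are about 1 mm off to the right and slightly too wide. I'll correct that and lower.

Emit:
move_arm(
  steps=[
    [0,0,0,0.0015,-0.0003,0,0.06],
    [0,0,0,0,0,-0.003,0.06],
    [0,0,0,0,0,-0.003,0.06],
    [0,0,0,0,0,-0.002,0.06],
    [0,0,0,0,0,0,0.06],
  ],
)

```text
clock: 9.65
eef_pos: [549.0, -308.4, 133.3]
tool_rot: [3.141, 0.001, -0.853]
force: [-0.5, -0.2, -1.5]
width: 59.9
gripper_force: 9.2
```

```bash
cat > l.py <<'E'
from h import *
import sys
o=sys.argv[1]
s=telemetry.read_state(); im,d=eyes.get_image("wrist"); P=cloud("wrist",d)
print(s["eef_pos"].round(1),s["tool_rot"].round(3),s["width"].round(1),s["force"].round(1),s["gripper_force"])
rot=R.from_euler('z',s["tool_rot"][2])
for z in (-128,): print("proj tip0",z, proj("wrist",s["eef_pos"]+rot.apply([0,0,z])))
a=crop("wrist",im,261,183,26,20,15)[:, :400*2]
im2,d2=eyes.get_image("side"); u,v=proj("side",s["eef_pos"]*[1,1,0]+[0,0,s["eef_pos"][2]-120])
im3,d3=eyes.get_image("scene"); u3,v3=proj("scene",s["eef_pos"]*[1,1,0]+[0,0,s["eef_pos"][2]-120])
b=crop("side",im2,u,v,26,20,8); c=crop("scene",im3,u3,v3,26,20,8)
a=cv2.resize(a,(416,320))
z=np.hstack([a,cv2.resize(np.vstack([b,c]),(208,320))]) if 0 else np.hstack([cv2.resize(a,(400,308)),cv2.resize(b,(400,308))])
cv2.imwrite(f"pics/{o}.png",np.vstack([z,np.hstack([cv2.resize(c,(400,290)),cv2.resize(im,(400,290))])]))
E
python3 l.py k1
```

```text
Traceback (most recent call last):
  File "l.py", line 5, in <module>
    print(s["eef_pos"].round(1),s["tool_rot"].round(3),s["width"].round(1),s["force"].round(1),s["gripper_force"])
                                                       ^^^^^^^^^^^^^^^^
AttributeError: 'float' object has no attribute 'round'
```

```bash
sed -i 's/s\["width"\].round(1)/s["width"]/' l.py; python3 l.py k1
```

```text
[ 549.1 -308.4  133.5] [ 3.141  0.    -0.853] 60.4787236822655 [ 0.7 -0.6 -2.3] 9.205248917714925
proj tip0 -128 [259.68989518 184.63879796]
```

View pics/k1.png

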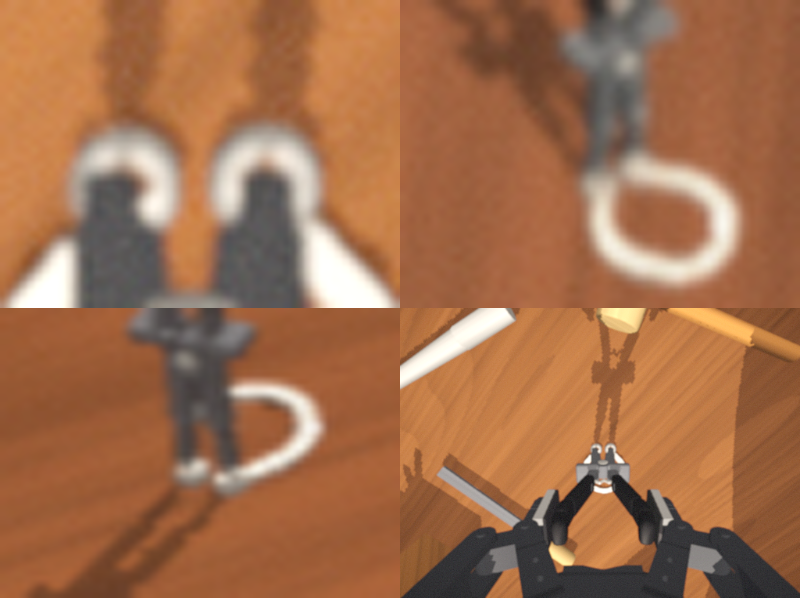

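The pins sit over both eyes: left pin about 1.8 px left of its hole centre, right one centred. I'll make a small correction, open slightly and insert.

Emit:
move_arm(
  steps=[
    [0,0,0,-0.0009,-0.0003,0,0.062],
    [0,0,0,0,0,0,0.062],
    [0,0,0,0,0,-0.002,0.062],
    [0,0,0,0,0,-0.0015,0.062],
    [0,0,0,0,0,-0.0005,0.062],
  ],
)

```text
clock: 10.35
eef_pos: [548.9, -309.3, 130.2]
tool_rot: [-3.141, -0.001, -0.853]
force: [0.3, -0.5, 4.3]
width: 61.9
gripper_force: 9.8
```

Emit:
move_arm(
  steps=[
    [0,0,0,0,0,-0.001,0.062],
    [0,0,0,0,0,0,0.062],
  ],
)

```text
clock: 10.55
eef_pos: [549.4, -309.8, 130.0]
tool_rot: [-3.141, -0.003, -0.853]
force: [-0.6, -0.1, 6.0]
width: 62.2
gripper_force: 10.1
```

```bash
python3 l.py k2
```

```text
[ 549.4 -309.8  130. ] [-3.141e+00 -3.000e-03 -8.530e-01] 62.171248511416216 [-0.6 -0.1  6. ] 10.078921933018137
proj tip0 -128 [259.75416    184.85777198]
```

View pics/k2.png

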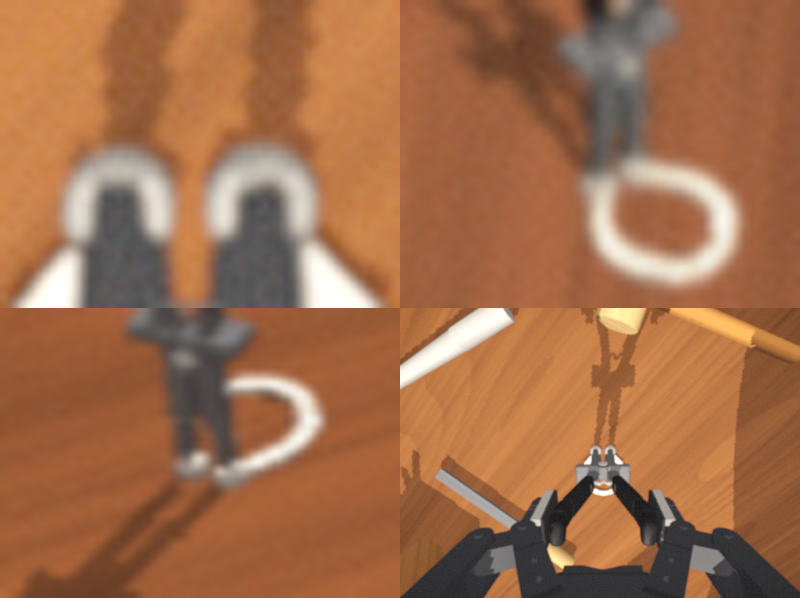

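The pins are concentric with both holes, and about 6 N upwards means the tips touch the bench. I'll raise slightly and spread, compensating for the finger swing.

Emit:
move_arm(
  steps=[
    [0,0,0,0,0,0.0022,0.06],
    [0,0,0,0,0,0.0006,0.057],
    [0,0,0,0,0,0.0006,0.054],
    [0,0,0,0,0,0.0006,0.051],
    [0,0,0,0,0,0.0006,0.048],
  ],
)

```text
clock: 11.2
eef_pos: [549.2, -309.4, 134.3]
tool_rot: [-3.141, -0.002, -0.853]
force: [-0.5, 0.6, 4.7]
width: 48.1
gripper_force: 13.9
```

Emit:
move_arm(
  steps=[
    [0,0,0,0,0,0.0004,0.045],
    [0,0,0,0,0,0.0003,0.042],
    [0,0,0,0,0,0.0003,0.04],
    [0,0,0,0,0,0.0002,0.038],
    [0,0,0,0,0,0,0.038],
  ],
)

```text
clock: 11.7
eef_pos: [549.8, -309.2, 135.9]
tool_rot: [-3.14, -0.003, -0.853]
force: [-0.3, 1.1, 8.7]
width: 38.4
gripper_force: 15.4
```

```bash
python3 l.py k3
```

```text
[ 549.8 -309.2  135.9] [-3.14e+00 -3.00e-03 -8.53e-01] 38.436968156109195 [-0.3  1.1  8.7] 15.420413750907755
proj tip0 -128 [259.84115262 184.94104   ]
```

View pics/k3.png

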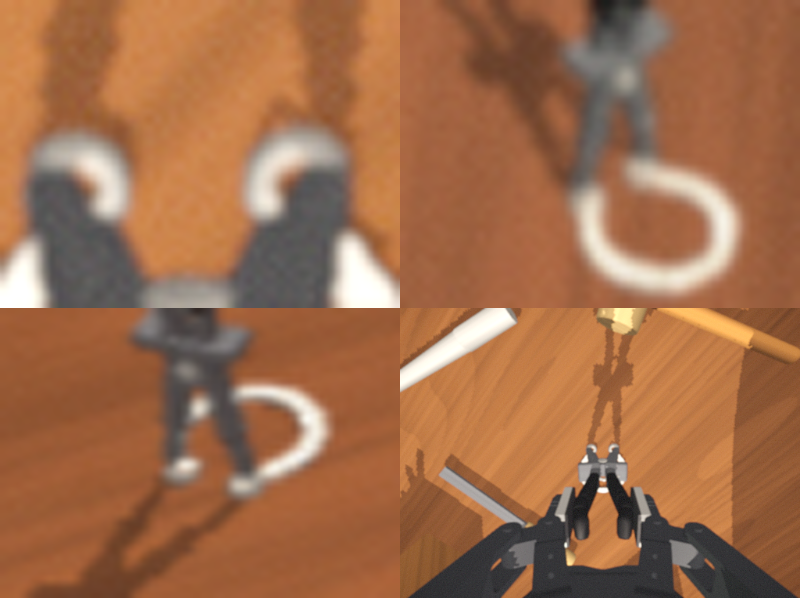

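The eyes are now at crop (80,180) and (295,180), about 28 mm apart, so spread is about 0.16. I'll continue to about 0.3.

Emit:
move_arm(
  steps=[
    [0,0,0,0,0,0.0008,0.036],
    [0,0,0,0,0,0.0004,0.034],
    [0,0,0,0,0,0.0004,0.032],
    [0,0,0,0,0,0.0003,0.03],
    [0,0,0,0,0,0,0.029],
  ],
)

```text
clock: 12.35
eef_pos: [550.2, -307.9, 137.0]
tool_rot: [-3.139, -0.001, -0.852]
force: [1.9, 3.0, 6.5]
width: 29.2
gripper_force: 20.5
```

Emit:
move_arm(
  steps=[
    [0,0,0,0,0,0,0.029],
    [0,0,0,0,0,0,0.029],
  ],
)

```text
clock: 12.55
eef_pos: [550.2, -307.9, 137.0]
tool_rot: [-3.139, -0.001, -0.852]
force: [2.4, 2.6, 6.8]
width: 29.7
gripper_force: 20.5
```

```bash
python3 l.py k4
python3 - <<'E'
from h import *
im,d=eyes.get_image("wrist"); s=telemetry.read_state(); rot=R.from_euler('z',s["tool_rot"][2])
g=im.min(axis=2); P=cloud("wrist",d)
for k in ("eye_a","ring_back"):
    print(k,[(loc(w("wrist",x["location"]),s).round(1),round(x["confidence"],2)) for x in finder.pinpoint("wrist",k)[:3]])
for v in (176,178,180,182): print(v,[int(x) for x in g[v,235:286]])
E
```

```text
[ 550.2 -307.9  137. ] [-3.139e+00 -1.000e-03 -8.520e-01] 29.728457129784243 [2.4 2.6 6.8] 20.470886796841903
proj tip0 -128 [260.02314139 184.74259843]
eye_a [(array([  -3.1,   19. , -135.5]), 0.87), (array([  -3.5,  -15.9, -131.4]), 0.68)]
ring_back [(array([ -62.7,   -1.5, -132.5]), 0.8)]
176 [62, 59, 63, 59, 57, 52, 59, 58, 58, 54, 69, 70, 78, 69, 74, 84, 78, 77, 76, 71, 74, 72, 69, 69, 67, 74, 71, 70, 76, 79, 79, 83, 74, 83, 68, 76, 64, 60, 63, 59, 54, 69, 54, 61, 43, 44, 56, 60, 61, 75, 77]
178 [53, 62, 75, 83, 88, 89, 90, 80, 66, 67, 62, 67, 72, 80, 77, 78, 74, 66, 71, 77, 63, 70, 76, 63, 75, 74, 76, 80, 80, 77, 75, 88, 75, 76, 60, 65, 77, 94, 120, 121, 134, 125, 113, 97, 87, 73, 55, 63, 65, 63, 70]
180 [91, 118, 142, 151, 155, 156, 153, 146, 138, 120, 97, 78, 70, 65, 75, 70, 71, 74, 76, 66, 70, 70, 74, 70, 77, 76, 81, 79, 75, 78, 78, 82, 76, 75, 84, 112, 139, 164, 185, 187, 184, 176, 169, 165, 151, 129, 96, 71, 62, 61, 74]
182 [138, 152, 166, 175, 175, 177, 177, 189, 199, 187, 161, 126, 84, 72, 67, 69, 71, 68, 69, 72, 72, 69, 62, 75, 71, 77, 77, 80, 74, 81, 79, 81, 82, 99, 135, 169, 196, 211, 210, 187, 162, 150, 152, 151, 150, 139, 116, 83, 71, 69, 69]
```

Eye separation is about 35.5 mm, so spread is about 0.29. I'll open a hair more, then lift.

Emit:
move_arm(
  steps=[
    [0,0,0,0,0,0.0005,0.028],
    [0,0,0,0,0,0.002,0.0275],
    [0,0,0,0,0,0.004,0.0275],
    [0,0,0,0,0,0.008,0.0275],
    [0,0,0,0,0,0.01,0.0275],
  ],
)

```text
clock: 13.35
eef_pos: [547.3, -309.1, 160.8]
tool_rot: [3.14, 0.002, -0.854]
force: [0.3, -0.1, -1.9]
width: 27.9
gripper_force: 20.3
```

Emit:
move_arm(
  steps=[
    [0,0,0,0,0,0.015,0.0275],
    [0,0,0,0,0,0.02,0.0275],
    [0,0,0,0,0,0.02,0.0275],
    [0,0,0,0,0,0.012,0.0275],
    [0,0,0,0,0,0.005,0.0275],
  ],
)

```text
clock: 13.85
eef_pos: [548.8, -309.5, 234.7]
tool_rot: [-3.141, -0.002, -0.853]
force: [-0.0, -0.4, -2.4]
width: 27.8
gripper_force: 20.3
```

```bash
python3 l.py k5; python3 -c "
from h import *
print(telemetry.read_state()['qpos'].round(2))"
```

```text
[ 548.8 -309.5  234.7] [-3.141e+00 -2.000e-03 -8.530e-01] 27.763825084405546 [-0.  -0.4 -2.4] 20.341419875621796
proj tip0 -128 [259.87074021 184.74399051]
[ 0.28  0.61  0.32  1.58 -0.22  0.98 -1.76]
```

View pics/k5.png

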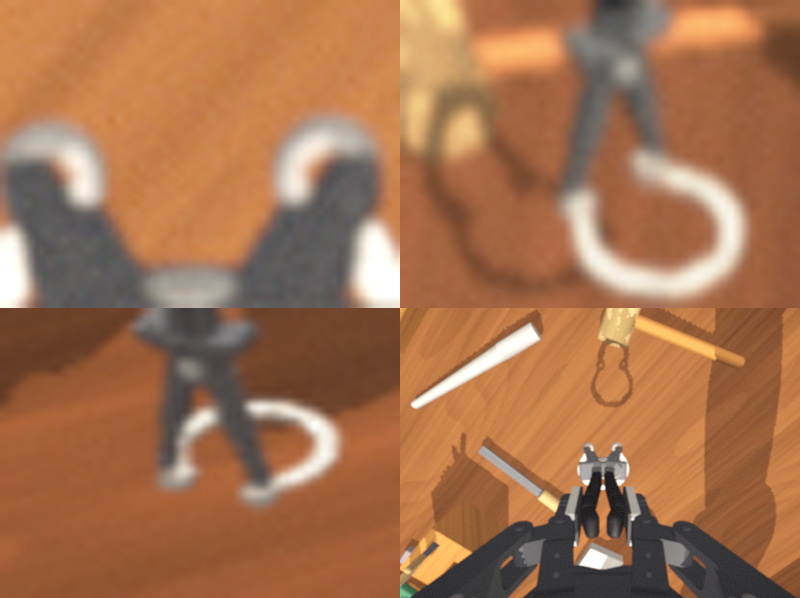

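The ring is held spread on the tips and looks level (eyes at (55,165) and (325,165) in the wrist crop). I'm carrying it around the block to the shaft.

Emit:
move_arm(
  steps=[
    [0,0,1,-0.004,0.01,0.004,0.0275],
    [0,0,2,-0.008,0.02,0.004,0.0275],
    [0,0,3,-0.01,0.03,0.004,0.0275],
    [0,0,3,-0.012,0.035,0.003,0.0275],
    [0,0,3,-0.012,0.038,0,0.0275],
  ],
)

```text
clock: 14.5
eef_pos: [501.2, -174.4, 247.7]
tool_rot: [3.141, 0.001, -0.641]
force: [0.7, 0.9, -2.3]
width: 27.7
gripper_force: 20.3
```

Emit:
move_arm(
  steps=[
    [0,0,3,-0.01,0.04,0,0.0275],
    [0,0,3,-0.01,0.04,0,0.0275],
    [0,0,3,-0.008,0.04,0,0.0275],
    [0,0,3,-0.005,0.04,0,0.0275],
    [0,0,3,0,0.04,0,0.0275],
  ],
)

```text
clock: 15.0
eef_pos: [467.2, 26.1, 247.6]
tool_rot: [3.141, 0.002, -0.379]
force: [1.2, -0.3, -2.3]
width: 28.0
gripper_force: 20.3
```

Emit:
move_arm(
  steps=[
    [0,0,3,0.005,0.04,0,0.0275],
    [0,0,3,0.01,0.04,0,0.0275],
    [0,0,3,0.012,0.038,0,0.0275],
    [0,0,3,0.012,0.036,0,0.0275],
    [0,0,3,0.012,0.034,0,0.0275],
  ],
)

```text
clock: 15.5
eef_pos: [519.3, 214.3, 247.4]
tool_rot: [3.141, 0.001, -0.116]
force: [-0.5, 0.1, -1.7]
width: 28.0
gripper_force: 20.4
```

Emit:
move_arm(
  steps=[
    [0,0,3,0.012,0.03,0,0.0275],
    [0,0,2,0.009,0.022,0,0.0275],
    [0,0,1.8,0.005,0.015,0,0.0275],
    [0,0,0,0.002,0.009,0,0.0275],
    [0,0,0,0,0,0,0.0275],
  ],
)

```text
clock: 16.0
eef_pos: [547.3, 289.5, 247.2]
tool_rot: [-3.141, 0.001, 0.0]
force: [-0.7, 0.5, -2.1]
width: 27.7
gripper_force: 20.3
```

```bash
cat > r.py <<'E'
from h import *
from scipy.optimize import least_squares
s=telemetry.read_state(); T=s["eef_pos"]
print(T.round(1),s["tool_rot"].round(3),s["width"],s["force"].round(1),s["qpos"].round(2))
rot=R.from_euler('z',s["tool_rot"][2])
for n in ("scene","side","wrist"):
    im,d=eyes.get_image(n); P=cloud(n,d)
    for k in ("eye_a","ring_back","shaft_top","groove"):
        print(n,k,[(w(n,x["location"]).round(1).tolist(),round(x["confidence"],2)) for x in finder.pinpoint(n,k)[:2]])
    for k in ("snapring","gearplate"):
      for x in finder.cut_out(n,k)[:1]:
        m=x["mask"]&(d>0); p=P[m]; 
        c0=T+rot.apply([-31,0,-132])
        if k=="snapring":
            p=p[np.linalg.norm(p-c0,axis=1)<50]
            if len(p)<20: continue
            f=least_squares(lambda q:np.hypot(p[:,0]-q[0],p[:,1]-q[1])-q[2],[*c0[:2],29],loss="soft_l1")
            A=np.c_[p,np.ones(len(p))]; pl=np.linalg.lstsq(np.c_[p[:,:2]-c0[:2],np.ones(len(p))],p[:,2],rcond=None)[0]
            print(n,"ring",len(p),f.x.round(1),"z med",np.median(p[:,2]).round(1),"plane",pl.round(3))
    t=P[(d>0)&(abs(P[...,2]-72)<4)&(np.hypot(P[...,0]-517,P[...,1]-288)<35)]
    if len(t)>10: print(n,"shaft",len(t),cv2.minEnclosingCircle(t[:,:2].astype(np.float32)),np.median(t[:,2]))
E
python3 r.py
```

```text
[547.3 289.5 247.2] [-3.141e+00  1.000e-03  0.000e+00] 27.72805575015869 [-0.7  0.5 -2.1] [-0.56  0.57  0.05  1.59 -0.03  0.99 -2.07]
scene eye_a [([544.1, 306.0, 114.9], 0.49), ([544.7, 270.3, 115.7], 0.49)]
scene ring_back [([488.0, 288.7, 107.1], 0.6)]
scene shaft_top [([517.2, 285.6, 70.3], 0.78), ([369.6, 91.8, -2.9], 0.47)]
scene groove [([516.5, 287.4, 54.9], 0.87), ([367.4, 90.9, -2.0], 0.51)]
scene shaft 70 ((519.9695434570312, 287.3374938964844), 26.57204246520996) 70.63882448859408
side eye_a [([541.3, 306.9, 114.5], 0.77), ([544.7, 267.0, 116.8], 0.67)]
side ring_back [([487.7, 284.9, 108.8], 0.6)]
side shaft_top [([515.7, 289.7, 72.1], 0.91)]
side groove [([578.0, 144.6, 0.4], 0.66)]
side ring 181 [516.  286.3  30.3] z med 114.3 plane [ 6.60000e-02 -1.20000e-02  1.12699e+02]
side shaft 225 ((516.267578125, 289.2065124511719), 25.95248794555664) 73.01915900931021
wrist eye_a [([543.8, 306.5, 111.5], 0.55), ([548.0, 271.2, 113.3], 0.52)]
wrist ring_back [([516.4, 291.7, 56.7], 0.48)]
wrist shaft_top [([517.1, 291.3, 71.5], 0.58)]
wrist groove [([519.4, 291.3, 60.9], 0.92)]
wrist ring 275 [519.1 286.9  31.9] z med 114.5 plane [6.10000e-02 2.20000e-02 1.13098e+02]
wrist shaft 409 ((522.6905517578125, 291.48681640625), 23.94503402709961) 71.17944335888092
```

Emit:
move_arm(
  steps=[
    [0,1,0,0.0023,0.001,-0.004,0.0275],
    [0,1,0,0.0024,0.001,-0.009,0.0275],
    [0,1,0,0.0023,0,-0.011,0.0275],
    [0,0,0,0,0,-0.008,0.0275],
    [0,0,0,0,0,0,0.0275],
  ],
)

```text
clock: 17.55
eef_pos: [554.5, 289.3, 213.5]
tool_rot: [3.139, 0.056, -0.002]
force: [-0.0, -0.2, -3.1]
width: 27.9
gripper_force: 20.3
```

```bash
cat > r2.py <<'E'
from h import *
from scipy.optimize import least_squares
def fit(p,r0=None,c0=(517,288)):
    f=least_squares(lambda q:np.hypot(p[:,0]-q[0],p[:,1]-q[1])-(q[2] if r0 is None else r0),[*c0,29],loss="soft_l1",f_scale=.7); return f.x.round(2)
s=telemetry.read_state(); T=s["eef_pos"]
print(T.round(1),s["tool_rot"].round(3),s["width"],s["force"].round(1))
for n in ("side","wrist","scene"):
    im,d=eyes.get_image(n); P=cloud(n,d); np.savez(f"pics/{n}_d.npz",im=im,d=d)
    near=(d>0)&(np.hypot(P[...,0]-512,P[...,1]-288)<50)
    hist=np.histogram(P[near][:,2],bins=np.arange(50,110,3)); print(n,dict(zip(hist[1].astype(int).tolist(),hist[0].tolist())))
    x=finder.cut_out(n,"snapring")
    for y in x[:1]:
        m=y["mask"]&near; p=P[m]; print(n,y["confidence"],len(p)); 
        if len(p)<20: continue
        pl=np.linalg.lstsq(np.c_[p[:,:2]-[517,288],np.ones(len(p))],p[:,2],rcond=None)[0]
        print(n,"ring fit",fit(p),fit(p,28.5),"plane",pl.round(3))
    for k in ("eye_a","ring_back","shaft_top"): print(n,k,[(w(n,q["location"]).round(1).tolist(),round(q["confidence"],2)) for q in finder.pinpoint(n,k)[:2]])
E
python3 r2.py
```

```text
[554.5 289.3 213.5] [ 3.139e+00  5.600e-02 -2.000e-03] 27.906588437681815 [-0.  -0.2 -3.1]
side {50: 303, 53: 141, 56: 30, 59: 20, 62: 5, 65: 3, 68: 39, 71: 139, 74: 80, 77: 30, 80: 97, 83: 65, 86: 11, 89: 3, 92: 4, 95: 7, 98: 2, 101: 3, 104: 1}
side 0.69 175
side ring fit [514.6  287.42  30.61] [513.5  287.25  29.  ] plane [-0.108  0.084 80.524]
side eye_a [([538.5, 310.9, 81.8], 0.51), ([544.7, 268.6, 84.2], 0.42)]
side ring_back [([490.7, 286.4, 78.8], 0.45)]
side shaft_top [([513.0, 289.4, 72.1], 0.79)]
wrist {50: 414, 53: 25, 56: 102, 59: 0, 62: 12, 65: 22, 68: 97, 71: 149, 74: 0, 77: 4, 80: 75, 83: 281, 86: 2, 89: 6, 92: 21, 95: 18, 98: 24, 101: 15, 104: 22}
wrist 0.81 230
wrist ring fit [519.91 289.18  32.23] [523.31 289.45  29.  ] plane [1.200e-02 2.000e-03 8.365e+01]
wrist eye_a [([549.5, 273.2, 85.1], 0.57), ([543.7, 305.4, 82.9], 0.55)]
wrist ring_back []
wrist shaft_top [([516.5, 294.0, 72.8], 0.77)]
scene {50: 38, 53: 21, 56: 10, 59: 7, 62: 6, 65: 12, 68: 34, 71: 9, 74: 0, 77: 13, 80: 24, 83: 22, 86: 0, 89: 3, 92: 4, 95: 4, 98: 7, 101: 2, 104: 4}
scene eye_a [([767.7, -248.2, -3.0], 0.64), ([543.5, 272.7, 81.7], 0.54)]
scene ring_back [([487.8, 285.5, 75.4], 0.5), ([566.2, -483.9, -5.5], 0.36)]
scene shaft_top [([515.9, 285.2, 73.6], 0.79), ([767.1, 229.8, -1.2], 0.54)]
```

Run:
```python
from h import *
o=[]
for n,hw,hh in (("wrist",40,30),("side",32,24),("scene",32,24)):
    im=np.load(f"pics/{n}_d.npz")["im"]; u,v=proj(n,(518,288,78)); print(n,int(u)-hw,int(v)-hh)
    c=crop(n,im,u,v,hw,hh,400/(2*hw)); o.append(cv2.resize(c,(400,300)))
    for p in ((517,288,72.5),(491.5,288,72.5),(542.5,288,72.5),(517,313,72.5)): print(n,((proj(n,p)-[int(u)-hw,int(v)-hh]+.5)*200/hw).round(0))
o.append(np.zeros((300,400,3),np.uint8))
cv2.imwrite("pics/last.png",np.vstack([np.hstack(o[:2]),np.hstack(o[2:])]))
```

```text
wrist 221 178
wrist [203. 150.]
wrist [203. 255.]
wrist [204.  38.]
wrist [ 87. 150.]
side 221 269
side [208. 163.]
side [273. 169.]
side [143. 156.]
side [201. 222.]
scene 284 143
scene [203. 166.]
scene [177. 147.]
scene [229. 186.]
scene [236. 156.]
```

View pics/last.png

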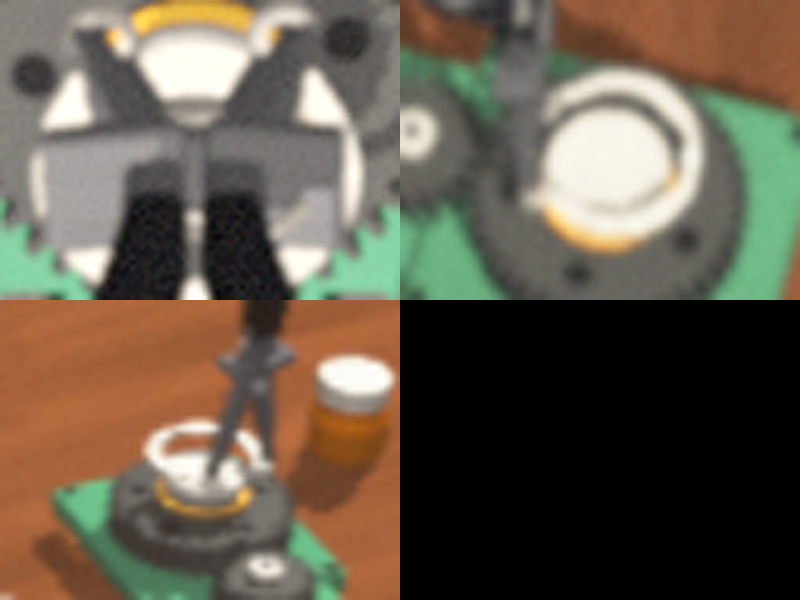

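The shaft top is at about (607,160) in the side crop, with the ring around it (outer right 703, top 68, bottom 240). The wrist view shows left/right symmetry to under 1 mm. I'll check the x alignment against a projected model.

Run:
```python
from h import *
def pr(n,p,o,hw): return ((proj(n,p)-o+.5)*200/hw).round(0)
o=np.array([221,269])
for nm,p in dict(back_out=(517-31,288,82),back_in=(517-26,288,83.5),ytop=(517,288-32.5,82),ybot=(517,288+32.5,82),shaftL=(542,288,72),shaftR=(492,288,72)).items(): print("side",nm,pr("side",p,o,32))
im=np.load("pics/side_d.npz")["im"]
for v in (291,293,295,297,299): print(v,im[v,310:337].min(axis=1).tolist())
print("shaft rows col 318:",im[275:312,318].min(axis=1).tolist())
im=np.load("pics/wrist_d.npz")["im"]; o=np.array([221,178])
for nm,p in dict(washer=(544.5,288,58),washer_in=(540,288,58),shaftedge=(542,288,70),shaftflat=(540,288,72),eyeR=(517+29,288-18,83.5),eyeR_out=(517+36,288-18,82)).items(): print("wrist",nm,pr("wrist",p,o,40),proj("wrist",p).round(1))
print(im[174:204,259].tolist()); print([im[v,232:290].min(axis=1).tolist() for v in (185,)])
for c in (240,242,278,280): print(c,im[170:195,c].min(axis=1).tolist())
```

```text
side back_out [288. 160.]
side back_in [275. 157.]
side ytop [217.  77.]
side ybot [199. 229.]
side shaftL [144. 157.]
side shaftR [272. 170.]
291 [61, 62, 60, 56, 58, 61, 57, 60, 63, 58, 61, 60, 60, 61, 63, 65, 64, 68, 62, 61, 59, 58, 59, 58, 58, 58, 59]
293 [60, 58, 59, 59, 61, 59, 57, 58, 60, 61, 59, 61, 61, 59, 65, 64, 65, 66, 61, 60, 59, 60, 60, 60, 56, 61, 56]
295 [57, 59, 57, 61, 61, 61, 57, 61, 63, 62, 62, 59, 57, 63, 63, 61, 66, 64, 63, 59, 57, 58, 58, 62, 59, 56, 56]
297 [56, 58, 59, 61, 58, 60, 60, 62, 64, 61, 61, 62, 62, 64, 66, 63, 66, 57, 59, 60, 59, 60, 61, 59, 60, 56, 55]
299 [62, 57, 60, 59, 60, 59, 60, 58, 65, 61, 62, 55, 58, 63, 61, 62, 66, 68, 59, 62, 61, 60, 61, 58, 60, 51, 55]
shaft rows col 318: [60, 64, 57, 61, 61, 63, 62, 63, 62, 61, 58, 64, 62, 64, 63, 64, 63, 62, 60, 60, 63, 62, 64, 60, 65, 64, 58, 59, 62, 61, 62, 62, 57, 63, 59, 61, 58]
wrist washer [203.   7.] [261.1 178.9]
wrist washer_in [203.  26.] [261.1 182.8]
wrist shaftedge [203.  36.] [261.2 184.8]
wrist shaftflat [204.  49.] [261.2 187.2]
wrist eyeR [294.  40.] [279.2 185.6]
wrist eyeR_out [294. 
[... 554 characters left out ...]
6, 72, 75, 76, 107, 151, 190, 198, 178, 142, 128, 141, 164, 182, 193, 198, 200, 201, 202, 207, 206, 206, 202, 196, 195, 191, 183, 177, 169, 162, 156, 165, 196, 216, 214, 182, 116, 75, 75, 71, 72, 77, 83, 90, 85, 94, 76, 59, 49, 51, 46]]
240 [128, 124, 128, 125, 125, 129, 125, 127, 128, 138, 158, 172, 167, 129, 85, 72, 72, 74, 80, 81, 83, 84, 88, 89, 92]
242 [121, 126, 124, 126, 127, 129, 127, 128, 127, 137, 153, 164, 167, 139, 91, 76, 78, 84, 81, 76, 81, 82, 80, 78, 75]
278 [91, 96, 92, 95, 90, 97, 100, 113, 136, 169, 201, 210, 174, 113, 78, 71, 72, 80, 75, 81, 81, 78, 82, 87, 74]
280 [95, 94, 96, 91, 92, 90, 94, 103, 130, 163, 194, 206, 179, 119, 85, 77, 82, 87, 87, 83, 76, 89, 92, 97, 106]
```

Run:
```python
from h import *
im=np.load("pics/side_d.npz")["im"]
for v in (289,291,293,295): print(v,im[v,256:274].tolist() if v==293 else im[v,256:274].min(axis=1).tolist())
for nm,p in dict(back_out_top=(486,288,83.5),back_out_bot=(486,288,79.5),back_in_top=(491,288,83.5),back_in_bot=(491,288,79.5),shaftR=(492,288,72)).items(): print(nm,proj("side",p).round(1))
for yy in (280,284,288): print(proj("side",(486,yy,83.5)).round(1))
```

```text
289 [234, 234, 232, 226, 209, 175, 138, 109, 120, 164, 206, 212, 176, 124, 94, 91, 95, 103]
291 [235, 236, 235, 233, 232, 223, 198, 150, 101, 105, 165, 209, 196, 145, 104, 92, 83, 90]
293 [[235, 245, 249], [234, 245, 249], [234, 245, 249], [233, 245, 248], [232, 244, 247], [233, 244, 247], [225, 237, 242], [195, 215, 221], [142, 157, 163], [136, 147, 150], [194, 209, 211], [229, 240, 242], [216, 229, 230], [156, 171, 172], [108, 116, 117], [96, 103, 105], [92, 98, 99], [88, 95, 95]]
295 [234, 234, 233, 232, 233, 232, 227, 209, 157, 148, 200, 226, 207, 148, 108, 95, 93, 90]
back_out_top [266.5 293.8]
back_out_bot [266.5 294.6]
back_in_top [264.5 293.6]
back_in_bot [264.4 294.4]
shaftR [263.9 295.7]
[266.8 290.8]
[266.7 292.3]
[266.5 293.8]
```

Emit:
move_arm(
  steps=[
    [0,0,0,0.0027,0,-0.003,0.0275],
    [0,0,0,0,0,0,0.0275],
  ],
)

```text
clock: 18.5
eef_pos: [558.3, 289.9, 212.4]
tool_rot: [3.141, 0.053, -0.002]
force: [0.0, 0.0, -2.6]
width: 27.8
gripper_force: 20.4
```

Run:
```python
from h import *
s=telemetry.read_state(); print(s["eef_pos"].round(1),s["tool_rot"].round(3),s["force"].round(1))
im,d=eyes.get_image("side")
for v in (291,293,295): print(v,im[v,258:274].min(axis=1).tolist())
# render model check: edges in y at column of shaft centre
c=int(round(proj("side",(505,288,75))[0])); print(c,im[276:312,c].min(axis=1).tolist(),[proj("side",(505,288+y,z)).round(1).tolist() for y,z in ((-32,80),(-22,72),(22,72),(32,80))])
im,d=eyes.get_image("wrist"); print(im[174:190,259].min(axis=1).tolist(), im[174:190,259].max(axis=1).tolist())
for c in (241,279): print(c,im[172:190,c].min(axis=1).tolist())
print("washer",proj("wrist",(544.5,288,58)),"eye out",proj("wrist",(553,288,78.5)))
print("row183",im[183,232:290].min(axis=1).tolist()); print("row179",im[179,232:290,0].tolist())
```

```text
[558.3 289.9 212.4] [ 3.141e+00  5.300e-02 -2.000e-03] [ 0.   0.  -2.6]
291 [235, 235, 232, 224, 193, 157, 167, 209, 202, 143, 94, 93, 96, 91, 82, 90]
293 [233, 232, 234, 231, 219, 176, 180, 224, 221, 164, 107, 98, 96, 95, 93, 86]
295 [233, 233, 232, 229, 220, 183, 188, 223, 220, 163, 110, 98, 98, 95, 93, 88]
259 [52, 49, 53, 64, 100, 157, 209, 225, 219, 184, 140, 154, 199, 225, 232, 235, 234, 232, 233, 233, 234, 232, 226, 209, 192, 196, 218, 231, 232, 215, 170, 113, 91, 93, 96, 93] [[260.0, 281.8], [259.6, 287.0], [257.7, 303.5], [257.3, 305.9]]
[84, 87, 95, 91, 90, 77, 66, 60, 52, 69, 77, 101, 134, 168, 193, 212] [88, 96, 99, 96, 95, 80, 109, 179, 218, 235, 231, 207, 178, 186, 211, 232]
241 [124, 125, 124, 125, 123, 125, 134, 138, 150, 168, 166, 136, 93, 77, 67, 79, 76, 79]
279 [97, 93, 92, 95, 92, 99, 126, 165, 198, 211, 181, 126, 80, 74, 78, 83, 83, 82]
washer [260.98183405 182.16251899] eye out [261.09862783 180.95201438]
row183 [126, 124, 133, 143, 146, 147, 149, 147, 136, 136, 146, 160, 169, 170, 159, 138, 108, 77, 65, 65, 67, 69, 58, 64, 69, 72, 63, 69, 68, 69, 71, 64, 73, 63, 70, 70, 60, 79, 123, 174, 198, 208, 199, 178, 148, 126, 120, 126, 121, 109, 106, 108, 109, 99, 95, 90, 87, 89]
row179 [126, 121, 125, 124, 127, 132, 132, 131, 134, 138, 138, 132, 131, 132, 127, 125, 126, 122, 123, 120, 107, 102, 102, 97, 90, 75, 78, 77, 84, 85, 82, 82, 86, 88, 85, 89, 93, 96, 92, 97, 105, 119, 130, 142, 155, 163, 166, 165, 153, 136, 119, 104, 92, 87, 98, 94, 95, 94]
```

Run:
```python
from h import *
from scipy.optimize import least_squares
s=telemetry.read_state()
for n in ("wrist","side"):
    im,d=eyes.get_image(n); f=im.astype(float); sat=f[...,2]-f[...,0]  # yellow
    pts=[]
    if n=="wrist":
        for c in range(246,273):
            col=sat[170:188,c]; k=int(col.argmax())
            if col[k]<100: continue
            h=col[k]/2; i=k
            while i>0 and col[i]>h: i-=1
            row=170+i+(h-col[i])/(col[i+1]-col[i]); pts.append(ray(n,c,row,58)[:2])
    pts=np.array(pts)
    if len(pts):
        q=least_squares(lambda q:np.hypot(*(pts-q).T)-27.5,[517,288],loss="soft_l1").x; print(n,"washer centre",q.round(2),len(pts))
        q=least_squares(lambda q:np.hypot(*(pts-q[:2]).T)-q[2],[517,288,27]).x; print(q.round(2))
        # ring lateral edges
        for v in (205,208,211,214):
            b=f[v].min(axis=1); print(v,b[222:236].astype(int).tolist(),b[286:300].astype(int).tolist())
        for c in (225,295): print(ray(n,c,210,80).round(1))
    else:
        # shaft top disc & ring edges along y through x=517 and 505, 500
        for X in (500,508,516):
            L=[proj(n,(X,y,78)) for y in np.arange(245,331,1.)]
            b=cv2.remap(im.min(axis=2).astype(np.float32),np.array([[p[0] for p in L]],np.float32),np.array([[p[1] for p in L]],np.float32),cv2.INTER_CUBIC)[0]
            print(X,b.astype(int).tolist())
```

```text
wrist washer centre [519.17 289.46] 21
[519.43 289.47  27.25]
205 [121, 125, 124, 127, 127, 123, 121, 116, 112, 102, 93, 101, 102, 105] [102, 102, 109, 144, 190, 199, 162, 114, 120, 110, 102, 93, 89, 93]
208 [125, 126, 122, 125, 130, 149, 170, 167, 160, 160, 157, 161, 162, 162] [122, 117, 117, 151, 205, 225, 198, 130, 90, 92, 88, 93, 94, 97]
211 [127, 125, 123, 122, 138, 183, 208, 195, 168, 158, 165, 160, 161, 160] [118, 117, 119, 155, 209, 240, 225, 175, 121, 111, 122, 121, 123, 124]
214 [127, 122, 124, 121, 140, 180, 206, 196, 168, 159, 159, 161, 160, 158] [136, 136, 136, 171, 217, 237, 222, 173, 131, 120, 130, 123, 125, 124]
[521.7 325.5  80. ]
[521.6 252.9  80. ]
500 [53, 52, 52, 53, 56, 64, 70, 80, 94, 104, 123, 142, 157, 179, 194, 204, 216, 223, 227, 229, 228, 223, 216, 207, 191, 178, 169, 165, 168, 176, 187, 196, 207, 215, 220, 226, 229, 230, 230, 230, 230, 230, 231, 231, 231, 231, 233, 233, 233, 231, 228, 224, 220, 214, 206, 199, 192, 190, 191, 194, 198, 207, 215, 222, 229, 231, 231, 233, 232, 226, 221, 209, 191, 175, 151, 134, 118, 102, 94, 90, 90, 94, 95, 95, 95, 96]
508 [52, 52, 55, 65, 75, 90, 113, 131, 154, 180, 196, 212, 223, 225, 224, 221, 212, 196, 181, 164, 145, 133, 132, 141, 158, 180, 199, 214, 226, 229, 231, 233, 234, 235, 236, 236, 235, 235, 235, 234, 233, 233, 233, 233, 234, 234, 234, 233, 232, 231, 231, 230, 230, 230, 230, 230, 231, 229, 228, 224, 219, 213, 207, 201, 199, 201, 208, 216, 221, 226, 229, 232, 229, 224, 217, 201, 184, 164, 141, 125, 109, 98, 95, 90, 91, 93]
516 [45, 51, 56, 65, 84, 102, 124, 154, 175, 198, 214, 219, 222, 221, 214, 197, 177, 157, 137, 125, 123, 128, 142, 164, 185, 202, 220, 226, 229, 233, 234, 234, 235, 234, 234, 234, 234, 235, 235, 235, 235, 234, 235, 235, 235, 235, 234, 233, 233, 233, 232, 232, 232, 231, 230, 230, 231, 231, 231, 231, 229, 226, 223, 215, 207, 200, 196, 197, 201, 209, 218, 225, 227, 226, 223, 216, 201, 187, 167, 144, 126, 108, 97, 93, 88, 88]
```

In the wrist frame, washer centre is (519.2, 289.5) and ring centre about (519.1, 289.4), so they are aligned. I'm descending.

Emit:
move_arm(
  steps=[
    [0,0,0,0,0.0003,-0.003,0.0275],
    [0,0,0,0,0,-0.002,0.0275],
    [0,0,0,0,0,-0.002,0.0275],
    [0,0,0,0,0,0,0.0275],
  ],
)

```text
clock: 19.1
eef_pos: [557.8, 290.3, 205.4]
tool_rot: [3.141, 0.053, -0.001]
force: [0.1, -0.1, -2.9]
width: 28.2
gripper_force: 20.3
```

Emit:
move_arm(
  steps=[
    [0,0,0,0,0,-0.002,0.0275],
    [0,0,0,0,0,-0.002,0.0275],
    [0,0,0,0,0,0,0.0275],
  ],
)

```text
clock: 19.4
eef_pos: [557.9, 290.3, 201.5]
tool_rot: [3.141, 0.053, -0.001]
force: [0.4, -0.3, -2.7]
width: 27.8
gripper_force: 20.3
```

Emit:
move_arm(
  steps=[
    [0,0,0,0,0,-0.002,0.0275],
    [0,0,0,0,0,-0.002,0.0275],
    [0,0,0,0,0,0,0.0275],
  ],
)

```text
clock: 19.7
eef_pos: [557.9, 290.3, 197.5]
tool_rot: [3.141, 0.053, -0.001]
force: [0.3, 0.3, -2.8]
width: 28.2
gripper_force: 20.3
```

Emit:
move_arm(
  steps=[
    [0,0,0,0,0,-0.001,0.0275],
    [0,0,0,0,0,-0.001,0.0275],
    [0,0,0,0,0,0,0.0275],
  ],
)

```text
clock: 20.0
eef_pos: [558.0, 290.4, 195.8]
tool_rot: [3.141, 0.053, -0.001]
force: [0.7, 0.1, -1.9]
width: 28.0
gripper_force: 20.4
```

Emit:
move_arm(
  steps=[
    [0,0,0,0,0,-0.0008,0.0275],
    [0,0,0,0,0,0,0.0275],
  ],
)

```text
clock: 20.2
eef_pos: [558.1, 290.4, 195.0]
tool_rot: [3.141, 0.052, -0.001]
force: [0.1, -0.2, -2.0]
width: 27.8
gripper_force: 20.4
```

Emit:
move_arm(
  steps=[
    [0,0,0,0,0,-0.0008,0.0275],
    [0,0,0,0,0,0,0.0275],
  ],
)

```text
clock: 20.4
eef_pos: [558.0, 290.5, 194.2]
tool_rot: [3.141, 0.052, -0.001]
force: [0.0, -0.6, -2.7]
width: 27.7
gripper_force: 20.4
```

```bash
python3 r2.py
```

```text
[558.  290.5 194.2] [ 3.141e+00  5.200e-02 -1.000e-03] 27.726180623696834 [ 0.  -0.6 -2.7]
side {50: 305, 53: 129, 56: 20, 59: 59, 62: 91, 65: 44, 68: 48, 71: 153, 74: 104, 77: 20, 80: 7, 83: 3, 86: 3, 89: 2, 92: 3, 95: 3, 98: 7, 101: 3, 104: 5}
side 0.67 57
side ring fit [518.15 287.99  30.97] [518.09 290.73  29.  ] plane [-1.1000e-02 -2.0000e-03  6.2996e+01]
side eye_a [([541.7, 311.6, 60.8], 0.58), ([544.2, 271.1, 64.0], 0.51)]
side ring_back [([493.5, 287.0, 59.3], 0.5)]
side shaft_top [([515.8, 286.6, 74.0], 0.58)]
wrist {50: 420, 53: 23, 56: 113, 59: 206, 62: 128, 65: 19, 68: 64, 71: 54, 74: 16, 77: 21, 80: 24, 83: 18, 86: 9, 89: 20, 92: 26, 95: 36, 98: 27, 101: 44, 104: 31}
wrist 0.71 209
wrist ring fit [522.13 289.01  31.73] [526.37 289.36  29.  ] plane [1.0000e-03 4.0000e-03 6.1775e+01]
wrist eye_a [([546.5, 304.1, 59.3], 0.84), ([550.5, 270.8, 62.1], 0.76)]
wrist ring_back []
wrist shaft_top []
scene {50: 28, 53: 14, 56: 19, 59: 24, 62: 11, 65: 22, 68: 33, 71: 19, 74: 4, 77: 3, 80: 2, 83: 4, 86: 3, 89: 5, 92: 4, 95: 5, 98: 5, 101: 6, 104: 3}
scene 0.58 10
scene eye_a [([548.4, 271.3, 59.0], 0.47)]
scene ring_back [([515.8, 285.8, 55.9], 0.6), ([490.7, 290.7, 56.3], 0.51)]
scene shaft_top [([515.5, 286.4, 71.6], 0.83)]
```

Emit:
move_arm(
  steps=[
    [0,0,0,0,0,-0.0006,0.0275],
    [0,0,0,0,0,0,0.0275],
  ],
)

```text
clock: 21.35
eef_pos: [558.1, 290.4, 193.6]
tool_rot: [3.141, 0.052, -0.001]
force: [-0.7, 0.2, -2.2]
width: 28.0
gripper_force: 20.4
```

Emit:
move_arm(
  steps=[
    [0,0,0,0,0,-0.0006,0.0275],
    [0,0,0,0,0,0,0.0275],
  ],
)

```text
clock: 21.55
eef_pos: [558.1, 290.5, 193.1]
tool_rot: [3.142, 0.052, -0.001]
force: [-0.6, -0.5, -2.5]
width: 27.9
gripper_force: 20.4
```

Emit:
move_arm(
  steps=[
    [0,0,0,0,0,-0.0006,0.0275],
    [0,0,0,0,0,0,0.0275],
  ],
)

```text
clock: 21.75
eef_pos: [558.1, 290.4, 192.5]
tool_rot: [3.141, 0.052, -0.001]
force: [0.1, -0.6, -1.3]
width: 27.6
gripper_force: 20.3
```

Emit:
move_arm(
  steps=[
    [0,0,0,0,0,-0.0006,0.0275],
    [0,0,0,0,0,0,0.0275],
  ],
)

```text
clock: 21.95
eef_pos: [558.1, 290.4, 191.9]
tool_rot: [3.141, 0.052, -0.001]
force: [-0.4, 0.2, -1.4]
width: 27.8
gripper_force: 20.3
```

```bash
python3 r2.py | grep -E "ring fit|force|tcp|\["
```

```text
[558.1 290.4 191.9] [ 3.141e+00  5.200e-02 -1.000e-03] 27.82130179691473 [-0.4  0.2 -1.4]
side ring fit [518.92 288.95  30.79] [517.22 289.59  29.  ] plane [-8.500e-02  3.000e-03  6.384e+01]
side eye_a [([542.3, 309.4, 59.7], 0.73), ([549.1, 273.2, 62.1], 0.49)]
side ring_back [([491.7, 289.6, 62.7], 0.61)]
side shaft_top [([513.9, 287.7, 72.2], 0.96)]
wrist ring fit [521.75 289.37  32.35] [524.49 289.02  29.  ] plane [-7.2000e-02 -4.0000e-03  6.1796e+01]
wrist eye_a [([546.5, 305.0, 57.9], 0.94), ([547.1, 272.6, 60.1], 0.63)]
wrist ring_back []
wrist shaft_top [([450.1, 466.1, 1.3], 0.54)]
scene eye_a [([548.4, 304.6, 59.4], 0.59), ([548.2, 272.5, 58.9], 0.59)]
scene ring_back [([489.2, 286.9, 59.5], 0.41), ([368.4, 91.0, -0.3], 0.22)]
scene shaft_top [([512.8, 286.9, 70.1], 0.63), ([585.0, -146.8, -4.1], 0.27)]
```

Now the back is about 4 mm high, because the eyes were pressed past contact. I'll go back up 1.6 mm and re-check level.

Emit:
move_arm(
  steps=[
    [0,0,0,0,0,0.001,0.0275],
    [0,0,0,0,0,0.0006,0.0275],
    [0,0,0,0,0,0,0.0275],
  ],
)

```text
clock: 23.0
eef_pos: [558.1, 290.5, 193.6]
tool_rot: [-3.142, 0.052, -0.001]
force: [0.1, 0.1, -2.5]
width: 28.1
gripper_force: 20.3
```

```bash
python3 r2.py | grep -E "ring fit|force|tcp|\["
```

```text
[558.1 290.5 193.6] [-3.142e+00  5.200e-02 -1.000e-03] 28.088191682367945 [ 0.1  0.1 -2.5]
side ring fit [514.78 295.91  22.84] [517.45 290.58  29.  ] plane [-0.076  0.172 58.344]
side eye_a [([543.2, 313.4, 58.8], 0.74), ([545.5, 269.7, 65.2], 0.51)]
side ring_back [([491.1, 288.9, 61.0], 0.68)]
side shaft_top [([515.4, 289.5, 72.5], 0.88)]
wrist ring fit [521.63 289.66  32.61] [525.73 289.27  29.  ] plane [ 8.0000e-03 -9.0000e-03  6.0735e+01]
wrist eye_a [([550.0, 305.7, 60.7], 0.78), ([551.2, 273.6, 58.2], 0.77)]
wrist ring_back []
wrist shaft_top []
scene eye_a [([547.5, 308.9, 58.5], 0.52), ([546.4, 271.9, 59.3], 0.42)]
scene ring_back [([492.3, 291.5, 56.8], 0.37)]
scene shaft_top [([517.1, 287.5, 69.2], 0.79)]
```

The ring is level on the washer. I'm releasing gradually, following downwards (finger swing) and outwards.

Emit:
move_arm(
  steps=[
    [0,0,0,0.0003,0,-0.0003,0.031],
    [0,0,0,0.0003,0,-0.0003,0.034],
    [0,0,0,0.0003,0,-0.0003,0.037],
    [0,0,0,0.0003,0,-0.0004,0.04],
    [0,0,0,0.0003,0,-0.0004,0.043],
  ],
)

```text
clock: 24.25
eef_pos: [559.6, 290.5, 191.8]
tool_rot: [-3.142, 0.052, -0.001]
force: [1.2, 0.0, -1.6]
width: 43.1
gripper_force: 16.2
```

Emit:
move_arm(
  steps=[
    [0,0,0,0.0003,0,-0.0004,0.046],
    [0,0,0,0.0003,0,-0.0005,0.049],
    [0,0,0,0.0002,0,-0.0005,0.052],
    [0,0,0,0.0001,0,-0.0005,0.054],
    [0,0,0,0,0,0,0.054],
  ],
)

```text
clock: 24.75
eef_pos: [560.5, 290.5, 189.9]
tool_rot: [3.141, 0.052, -0.001]
force: [0.7, 0.1, -1.0]
width: 53.9
gripper_force: 10.5
```

```bash
python3 r2.py | grep -E "ring fit|force|tcp|\["
```

```text
[560.5 290.5 189.9] [ 3.141e+00  5.200e-02 -1.000e-03] 53.864723267340146 [ 0.7  0.1 -1. ]
side eye_a []
side ring_back [([489.7, 290.6, 57.5], 0.52)]
side shaft_top [([516.5, 289.4, 72.0], 0.88), ([518.5, 286.5, 62.1], 0.31)]
wrist ring fit [535.48 289.43  20.4 ] [526.88 283.58  29.  ] plane [2.7000e-02 5.0000e-02 5.9934e+01]
wrist eye_a [([550.1, 279.2, 61.3], 0.65), ([546.9, 297.4, 57.4], 0.51)]
wrist ring_back [([490.0, 290.0, 61.3], 0.79)]
wrist shaft_top [([518.5, 290.7, 72.2], 0.97)]
scene eye_a [([550.5, 280.3, 59.5], 0.45), ([546.3, 296.5, 61.5], 0.44)]
scene ring_back [([491.6, 288.5, 60.4], 0.57), ([518.2, 287.2, 71.6], 0.32)]
scene shaft_top [([518.4, 283.1, 72.4], 0.87)]
```

The ring is closed (eyes about 18 mm apart). I'll centre the pins in the holes and draw them out upwards.

Emit:
move_arm(
  steps=[
    [0,0,0,0,0,-0.0006,0.057],
    [0,0,0,0,0,-0.0004,0.06],
    [0,0,0,0,0,0.0005,0.06],
    [0,0,0,0,0,0.001,0.06],
    [0,0,0,0,0,0.001,0.06],
  ],
)

```text
clock: 26.0
eef_pos: [560.5, 290.5, 191.5]
tool_rot: [3.141, 0.052, -0.001]
force: [-1.3, 0.1, -1.5]
width: 60.0
gripper_force: 9.2
```

Emit:
move_arm(
  steps=[
    [0,0,0,0,0,0.0015,0.06],
    [0,0,0,0,0,0.002,0.06],
    [0,0,0,0,0,0.003,0.06],
    [0,0,0,0,0,0.004,0.06],
    [0,0,0,0,0,0.005,0.06],
  ],
)

```text
clock: 26.5
eef_pos: [560.5, 290.4, 207.2]
tool_rot: [3.141, 0.052, -0.001]
force: [0.3, -0.3, -1.3]
width: 59.9
gripper_force: 9.2
```

Emit:
move_arm(
  steps=[
    [0,0,0,0,0,0.01,0.06],
    [0,0,0,0,0,0.015,0.06],
    [0,-1,0,0,0,0.02,0.06],
    [0,-1,0,0,0,0.02,0.06],
    [0,-1,0,0,0,0.01,0.06],
  ],
)

```text
clock: 27.0
eef_pos: [561.4, 291.1, 285.2]
tool_rot: [-3.139, -0.005, -0.001]
force: [0.5, -0.1, -1.8]
width: 60.3
gripper_force: 9.2
```

```bash
python3 r2.py | grep -E "ring fit|force|tcp|\["
```

```text
[561.4 291.1 285.2] [-3.139e+00 -5.000e-03 -1.000e-03] 60.29145598133393 [ 0.5 -0.1 -1.8]
side ring fit [519.22 293.75  33.31] [520.05 282.55  29.  ] plane [-0.07   0.209 64.903]
side eye_a [([544.6, 301.3, 62.0], 0.68), ([547.1, 278.2, 63.1], 0.38)]
side ring_back [([491.6, 291.7, 60.7], 0.58), ([516.0, 290.0, -7.6], 0.42)]
side shaft_top [([519.1, 287.8, 69.8], 0.61)]
wrist ring fit [521.48 289.67  26.9 ] [519.49 289.63  29.  ] plane [-1.0000e-03 -2.0000e-03  6.0855e+01]
wrist eye_a [([548.3, 298.3, 59.9], 0.9)]
wrist ring_back []
wrist shaft_top [([515.0, 292.5, 69.6], 0.6)]
scene eye_a [([546.7, 299.5, 61.1], 0.63), ([587.3, -143.0, -4.2], 0.43)]
scene ring_back [([488.8, 287.3, 57.2], 0.45), ([581.9, -144.4, -1.4], 0.19)]
scene shaft_top [([513.8, 286.1, 70.2], 0.58)]
```

The ring is level in the groove (wrist plane slope about 0, top at 60.9 mm). I'm taking the pliers back over the slot.

Emit:
move_arm(
  steps=[
    [0,0,-0.4,0.002,-0.025,0.005,0.06],
    [0,0,-0.5,0.003,-0.042,0.005,0.06],
    [0,0,-0.5,0.004,-0.045,0,0.06],
    [0,0,0,0.004,-0.045,0,0.06],
    [0,0,0,0.005,-0.045,0,0.06],
  ],
)

```text
clock: 28.25
eef_pos: [578.4, 86.8, 292.1]
tool_rot: [-3.142, -0.0, -0.025]
force: [0.9, -0.1, -1.5]
width: 59.8
gripper_force: 9.2
```

Emit:
move_arm(
  steps=[
    [0,0,0,0.005,-0.04,0,0.06],
    [0,0,0,0.004,-0.02,0,0.06],
    [0,0,0,0.001,-0.005,0,0.06],
    [0,0,0,0,0,0,0.06],
    [0,0,0,0,0,0,0.06],
  ],
)

```text
clock: 28.75
eef_pos: [588.3, 25.8, 291.8]
tool_rot: [-3.14, 0.0, -0.023]
force: [-0.4, 1.1, -2.4]
width: 60.1
gripper_force: 9.2
```

Run:
```python
from tip import *
look(("wrist","side","scene"),("slot_mouth","pliers"))
im,d=eyes.get_image("wrist"); P=cloud("wrist",d); s=telemetry.read_state()
m=(d>0)&(abs(P[...,2]-88)<6)&(abs(P[...,0]-605)<62)&(abs(P[...,1]-23)<65)
print("block top",cv2.minAreaRect(P[m][:,:2].astype(np.float32)),m.sum())
np.savez("pics/ws.npz",im=im,d=d)
for X in (575,582,588,594,600): 
    u,v=proj("wrist",(X,23,88)); print(X,round(u),round(v),P[int(round(v)),int(round(u))].round(0))
```

```text
tcp [588.3  25.8 291.8] [-3.14   0.    -0.023] 60.1 9.2 [-0.4  1.1 -2.4]
wrist slot_mouth [([590.4, 26.8, 86.8], 0.9)]
wrist pliers [([552.0, 282.4, 59.8], 0.66)]
wrist -121 58 local [   3.    -0.6 -106.8] [590.  13. 177.] [592.  37. 192.]
wrist -100 144 local [  3.7  -0.2 -88.1] [590.  13. 194.] [593.  38. 212.]
wrist -80 178 local [  4.5  -0.1 -70.1] [590.  13. 212.] [595.  38. 232.]
wrist -60 1132 local [  2.5  -1.1 -47. ] [579.   1. 232.] [597.  49. 252.]
wrist -40 440 local [  3.1  -0.1 -29.2] [582.   9. 252.] [596.  43. 272.]
wrist zmin 177.28137179117954
side slot_mouth [([588.7, 22.2, 91.2], 0.88)]
side pliers [([586.7, 24.4, 317.0], 0.72)]
side -121 16 local [-4.50e+00  1.00e-01 -1.09e+02] [581.  11. 172.] [586.  41. 189.]
side -100 21 local [ -4.9   1.3 -89.9] [580.  15. 193.] [588.  40. 212.]
side -80 19 local [ -3.    9.7 -73.1] [581.  32. 212.] [591.  40. 228.]
side -60 59 local [ -4.8   6.1 -43.6] [576.   3. 242.] [593.  50. 252.]
side -40 24 local [ -4.6  12.8 -30.5] [580.  14. 252.] [590.  43. 270.]
side zmin 172.37285550096465
scene slot_mouth [([585.7, 17.7, 88.2], 0.94)]
scene pliers [([582.2, 20.3, 309.5], 0.55)]
scene -121 10 local [  -1.1   -4.3 -107.3] [581.  13. 176.] [592.  30. 191.]
scene -100 24 local [  1.7  -3.1 -89.7] [586.  12. 192.] [594.  34. 211.]
scene -80 20 local [  2.8  -4.7 -71.2] [586.  13. 213.] [595.  28. 231.]
scene -60 54 local [  3.6  -5.2 -50. ] [580.   0. 232.] [598.  42. 252.]
scene -40 30 local [  3.4  -5.  -31.2] [585.   4. 252.] [595.  37. 272.]
scene zmin 175.5277101619513
block top ((607.0978393554688, 22.74411392211914), (110.15404510498047, 100.4104995727539), 89.09489440917969) 6463
575 260 177 [575.  23.  88.]
582 260 172 [582.  23.  87.]
588 260 167 [581.  23.  60.]
594 259 162 [581.  24.  27.]
600 259 158 [600.  23.  89.]
```

Run:
```python
from h import *
z=np.load("pics/ws.npz"); im,d=z["im"],z["d"]; P=cloud("wrist",d)
for y in (15,23,31):
    u,_=proj("wrist",(590,y,88)); u=int(round(u)); vs=range(150,186)
    print(y,[(v,int(P[v,u,2]),int(im[v,u].sum()), round(float(ray("wrist",u,v,88)[0]),1)) for v in vs if P[v,u,2]<80 or im[v,u].sum()<230])
v=int(round(proj("wrist",(590,23,88))[1])); print([(c,int(P[v,c,2]),int(im[v,c].sum()),round(float(ray("wrist",c,v,88)[1]),1)) for c in range(225,300) if P[v,c,2]<84 or im[v,c].sum()<230])
```

```text
15 [(160, 15, 411, 596.8), (161, 21, 312, 595.6), (162, 28, 268, 594.3), (163, 35, 238, 593.1), (164, 41, 254, 591.8), (165, 47, 265, 590.6), (166, 54, 254, 589.3), (167, 59, 268, 588.0), (168, 64, 259, 586.8), (169, 69, 251, 585.5), (170, 76, 243, 584.2)]
23 [(160, 13, 418, 597.0), (161, 20, 292, 595.7), (162, 29, 259, 594.5), (163, 33, 258, 593.2), (164, 40, 262, 592.0), (165, 47, 263, 590.7), (166, 52, 264, 589.5), (167, 59, 264, 588.2), (168, 63, 255, 587.0), (169, 70, 243, 585.7), (170, 76, 255, 584.4)]
31 [(160, 13, 396, 597.2), (161, 20, 299, 596.0), (162, 27, 277, 594.7), (163, 33, 276, 593.5), (164, 41, 259, 592.2), (165, 46, 282, 591.0), (166, 52, 267, 589.7), (167, 58, 252, 588.4), (168, 63, 256, 587.2), (169, 69, 241, 585.9), (170, 74, 256, 584.6)]
[(245, 77, 340, 40.9), (246, 52, 273, 39.6), (247, 50, 269, 38.4), (248, 52, 284, 37.2), (249, 53, 272, 36.0), (250, 52, 256, 34.7), (251, 52, 273, 33.5), (252, 53, 271, 32.3), (253, 52, 267, 31.0), (254, 51, 251, 29.8), (255, 52, 262, 28.6), (256, 53, 248, 27.3), (257, 52, 263, 26.1), (258, 52, 266, 24.9), (259, 51, 251, 23.6), (260, 52, 264, 22.4), (261, 50, 268, 21.2), (262, 52, 280, 19.9), (263, 52, 251, 18.7), (264, 53, 272, 17.5), (265, 53, 255, 16.2), (266, 54, 254, 15.0), (267, 53, 274, 13.8), (268, 53, 262, 12.5), (269, 50, 266, 11.3), (270, 54, 265, 10.1), (271, 53, 257, 8.9), (272, 53, 261, 7.6), (273, 53, 313, 6.4), (274, 75, 427, 5.2)]
```

The slot spans x 582–597 and y 5.5–40.7 in the wrist frame, centre (590, 23), so I'm shifting about (+1.5, −2) and descending.

Emit:
move_arm(
  steps=[
    [0,0,0,0.0015,-0.002,-0.02,0.06],
    [0,0,0,0,0,-0.025,0.06],
    [0,0,0,0,0,-0.015,0.06],
    [0,0,0,0,0,-0.006,0.06],
    [0,0,0,0,0,0,0.06],
  ],
)

```text
clock: 29.9
eef_pos: [589.7, 21.4, 225.3]
tool_rot: [3.141, 0.001, -0.026]
force: [0.2, -0.2, -1.7]
width: 60.4
gripper_force: 9.2
```

Emit:
move_arm(
  steps=[
    [0,0,0,0,0,-0.005,0.06],
    [0,0,0,0,0,-0.005,0.06],
    [0,0,0,0,0,-0.005,0.06],
    [0,0,0,0,0,-0.005,0.06],
    [0,0,0,0,0,0,0.06],
  ],
)

```text
clock: 30.4
eef_pos: [589.5, 21.5, 205.1]
tool_rot: [3.141, 0.001, -0.026]
force: [-0.2, 0.4, -0.7]
width: 60.3
gripper_force: 9.2
```

Run:
```python
from h import *
s=telemetry.read_state(); print(s["eef_pos"],s["force"])
im,d=eyes.get_image("wrist"); P=cloud("wrist",d)
v0=int(proj("wrist",(590,23,88))[1])
for c in (245,250,260,270,274): print(c,[(v,int(P[v,c,2]),int(im[v,c].sum()),round(float(ray("wrist",c,v,88)[0]),1)) for v in range(v0-14,v0+14,1)])
```

```text
[589.45696211  21.47831326 205.1414717 ] [-0.24272336  0.43500384 -0.70494262]
245 [(173, 88, 540, 604.5), (174, 89, 538, 603.5), (175, 88, 538, 602.6), (176, 89, 539, 601.6), (177, 89, 531, 600.6), (178, 88, 524, 599.7), (179, 86, 490, 598.7), (180, 32, 395, 597.7), (181, 36, 309, 596.7), (182, 40, 259, 595.8), (183, 45, 264, 594.8), (184, 49, 264, 593.8), (185, 51, 254, 592.8), (186, 55, 255, 591.8), (187, 59, 257, 590.8), (188, 62, 264, 589.8), (189, 66, 269, 588.8), (190, 69, 268, 587.9), (191, 73, 250, 586.9), (192, 108, 247, 585.8), (193, 110, 233, 584.8), (194, 113, 243, 583.8), (195, 116, 248, 582.8), (196, 118, 250, 581.8), (197, 121, 271, 580.8), (198, 124, 267, 579.8), (199, 127, 284, 578.8), (200, 130, 279, 577.7)]
250 [(173, 89, 536, 604.4), (174, 88, 533, 603.4), (175, 88, 538, 602.5), (176, 88, 534, 601.5), (177, 88, 537, 600.5), (178, 88, 526, 599.6), (179, 86, 492, 598.6), (180, 32, 414, 597.6), (181, 37, 298, 596.6), (182, 40, 258, 595.6), (183, 44, 255, 594.7), (184, 48, 271, 593.7), (185, 85, 280, 592.7), (186, 90, 249, 591.7), (187, 93, 219, 590.7), (188, 94, 212
[... 1563 characters left out ...]
 128, 215, 578.2), (200, 131, 214, 577.1)]
274 [(173, 89, 402, 603.8), (174, 88, 403, 602.8), (175, 87, 396, 601.9), (176, 89, 398, 600.9), (177, 88, 398, 599.9), (178, 88, 361, 599.0), (179, 85, 333, 598.0), (180, 32, 269, 597.0), (181, 36, 220, 596.0), (182, 41, 232, 595.1), (183, 45, 228, 594.1), (184, 50, 243, 593.1), (185, 53, 247, 592.1), (186, 56, 245, 591.1), (187, 60, 242, 590.1), (188, 63, 265, 589.1), (189, 67, 249, 588.1), (190, 71, 246, 587.1), (191, 72, 245, 586.1), (192, 109, 243, 585.1), (193, 112, 250, 584.1), (194, 114, 238, 583.1), (195, 115, 245, 582.1), (196, 119, 302, 581.1), (197, 121, 328, 580.1), (198, 125, 354, 579.1), (199, 126, 351, 578.1), (200, 129, 346, 577.0)]
```

Emit:
move_arm(
  steps=[
    [0,0,0,0.0012,0,0,0.06],
    [0,0,0,0,0,-0.006,0.06],
    [0,0,0,0,0,-0.007,0.06],
    [0,0,0,0,0,-0.007,0.06],
    [0,0,0,0,0,0,0.06],
  ],
)

```text
clock: 30.95
eef_pos: [590.2, 21.5, 184.4]
tool_rot: [3.141, 0.003, -0.026]
force: [-0.3, 0.1, -1.2]
width: 59.9
gripper_force: 9.2
```

Emit:
move_arm(
  steps=[
    [0,0,0,0,0,-0.006,0.06],
    [0,0,0,0,0,-0.007,0.06],
    [0,0,0,0,0,-0.007,0.06],
    [0,0,0,0,0,0,0.06],
  ],
)

```text
clock: 31.35
eef_pos: [590.3, 21.4, 164.6]
tool_rot: [3.141, 0.002, -0.026]
force: [-0.5, -0.2, -1.7]
width: 59.9
gripper_force: 9.2
```

Sliding in freely.

Emit:
move_arm(
  steps=[
    [0,0,0,0,0,-0.006,0.06],
    [0,0,0,0,0,-0.006,0.06],
    [0,0,0,0,0,-0.005,0.06],
    [0,0,0,0,0,0,0.06],
  ],
)

```text
clock: 31.75
eef_pos: [590.6, 21.4, 148.0]
tool_rot: [3.141, 0.002, -0.026]
force: [-0.0, -0.2, -2.8]
width: 60.1
gripper_force: 9.2
```

Emit:
move_arm(
  steps=[
    [0,0,0,0,0,-0.002,0.06],
    [0,0,0,0,0,-0.002,0.06],
    [0,0,0,0,0,0,0.06],
  ],
)

```text
clock: 32.05
eef_pos: [591.1, 21.5, 144.8]
tool_rot: [-3.142, 0.0, -0.026]
force: [-0.3, -1.1, -1.0]
width: 60.0
gripper_force: 9.2
```

Emit:
move_arm(
  steps=[
    [0,0,0,0,0,-0.0015,0.06],
    [0,0,0,0,0,0,0.06],
  ],
)

```text
clock: 32.25
eef_pos: [591.1, 21.5, 143.3]
tool_rot: [3.142, 0.0, -0.026]
force: [0.1, 0.6, -1.6]
width: 60.1
gripper_force: 9.2
```

Emit:
move_arm(
  steps=[
    [0,0,0,0,0,-0.0015,0.06],
    [0,0,0,0,0,0,0.06],
  ],
)

```text
clock: 32.45
eef_pos: [591.1, 21.5, 141.8]
tool_rot: [3.142, 0.0, -0.026]
force: [0.3, -0.2, -1.2]
width: 60.1
gripper_force: 9.2
```

Emit:
move_arm(
  steps=[
    [0,0,0,0,0,-0.0015,0.06],
    [0,0,0,0,0,0,0.06],
  ],
)

```text
clock: 32.65
eef_pos: [592.0, 21.4, 141.4]
tool_rot: [-3.141, -0.002, -0.026]
force: [-0.7, -0.4, 5.1]
width: 59.9
gripper_force: 10.1
```

Seated on the shoulders (+6 N). Releasing.

Emit:
move_arm(
  steps=[
    [0,0,0,0,0,-0.0005,0.063],
    [0,0,0,0,0,-0.0005,0.066],
    [0,0,0,0,0,0,0.07],
    [0,0,0,0,0,0,0.0854],
    [0,0,0,0,0,0,0.0854],
  ],
)

```text
clock: 33.15
eef_pos: [591.3, 21.5, 139.4]
tool_rot: [-3.142, -0.0, -0.026]
force: [-0.7, -0.3, 0.2]
width: 85.3
gripper_force: 0.0
```

Emit:
move_arm(
  steps=[
    [0,0,0,0,0,0,0.0854],
    [0,0,0,0,0,0.005,0.0854],
    [0,0,0,0,0,0.015,0.0854],
    [0,0,0,0,0,0.03,0.0854],
    [0,0,0,0,0,0.04,0.0854],
  ],
)

```text
clock: 33.65
eef_pos: [589.9, 21.4, 229.2]
tool_rot: [3.141, 0.004, -0.026]
force: [0.7, -0.1, 0.1]
width: 85.4
gripper_force: 0.0
```

Emit:
move_arm(
  steps=[
    [0,0,0,0,0,0.04,0.0854],
    [0,0,0,0,0,0.02,0.0854],
    [0,0,0,0,0,0,0.0854],
  ],
)

```text
clock: 33.95
eef_pos: [593.3, 21.5, 293.5]
tool_rot: [-3.141, -0.008, -0.026]
force: [0.8, -1.1, 0.2]
width: 85.4
gripper_force: 0.0
```

Run:
```python
from h import *
s=telemetry.read_state(); print(s["eef_pos"].round(1),s["width"],s["force"].round(1))
for n in ("side","wrist","scene"):
    im,d=eyes.get_image(n); P=cloud(n,d)
    for k in ("pliers","slot_mouth","eye_a","ring_back","shaft_top","groove","snapring"): print(n,k,[(w(n,q["location"]).round(1).tolist(),round(q["confidence"],2)) for q in finder.pinpoint(n,k)[:2]])
    for y in finder.cut_out(n,"pliers")[:1]:
        p=P[y["mask"]&(d>0)&(P[...,2]>150)&(P[...,2]<200)&(np.hypot(P[...,0]-588,P[...,1]-23)<60)]; print(n,"pliers",p.min(0).round(0),p.max(0).round(0))
    for y in finder.cut_out(n,"snapring")[:1]:
        p=P[y["mask"]&(d>0)&(np.hypot(P[...,0]-517,P[...,1]-288)<42)]
        if len(p)>20: print(n,"ring plane",len(p),np.linalg.lstsq(np.c_[p[:,:2]-[517,288],np.ones(len(p))],p[:,2],rcond=None)[0].round(3))
```

```text
[593.3  21.5 293.5] 85.40628592518851 [ 0.8 -1.1  0.2]
side pliers [([587.7, 23.1, 163.5], 0.61), ([365.6, -87.9, 1.7], 0.53)]
side slot_mouth [([587.9, 21.7, 91.9], 0.65)]
side eye_a [([545.5, 298.4, 60.7], 0.64), ([545.5, 279.8, 63.6], 0.53)]
side ring_back [([489.9, 290.9, 59.2], 0.58)]
side shaft_top [([513.9, 286.6, 72.1], 0.85), ([767.3, 226.3, 3.4], 0.58)]
side groove [([516.8, 284.4, 57.0], 0.72)]
side snapring [([517.8, 287.5, 62.6], 0.47)]
side pliers [581.  -8. 150.] [596.  55. 188.]
side ring plane 76 [8.0000e-03 8.8000e-02 6.1079e+01]
wrist pliers [([591.5, 17.2, 162.7], 0.72)]
wrist slot_mouth [([591.9, 23.1, 88.7], 0.71)]
wrist eye_a [([547.2, 297.1, 57.3], 0.89), ([548.7, 279.3, 63.2], 0.86)]
wrist ring_back [([549.7, 295.6, 59.5], 0.72), ([582.7, -148.4, 1.6], 0.68)]
wrist shaft_top [([519.0, 294.9, 73.4], 0.83)]
wrist groove [([521.0, 292.0, 58.9], 0.8)]
wrist snapring [([519.9, 283.4, 57.7], 0.71), ([586.7, 21.7, 159.7], 0.63)]
wrist pliers [582. -11. 150.] [599.  53. 184.]
wrist ring plane 376 [-1.6000e-02  6.0000e-03  6.1367e+01]
scene pliers [([587.5, 21.6, 161.0], 0.46)]
scene slot_mouth [([589.3, 21.0, 88.6], 0.79), ([516.9, 288.4, 58.8], 0.47)]
scene eye_a [([549.1, 297.4, 62.7], 0.63), ([549.8, 279.9, 57.7], 0.52)]
scene ring_back [([487.6, 287.8, 57.6], 0.49)]
scene shaft_top [([519.6, 284.5, 70.7], 0.7)]
scene groove [([515.3, 287.4, 53.8], 0.64)]
scene snapring [([516.3, 286.7, 61.9], 0.4)]
scene pliers [579. -13. 150.] [600.  52. 185.]
```

All is in place: eyes about 18 mm apart, ring level, and pliers seated with the origin at about 162 mm.

```bash
python3 -c "
from h import *
print(ctrl.finish_job())"
```

```text
the job is handed in; nothing more can be done
None
```

The snap ring is closed and level in the groove, the circlip pliers stand back in their slot, and the job is handed in at about 34 s of the 72 s; the final camera checks agreed, but no verdict came back.

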